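# Put washed beakers and lids out to dry

### The job

Put the washed medicine beakers and lids out to dry: hang every beaker fully onto a slanted peg of the drying stand, one to a peg, and take every lid out of the wire rack and lay it flat, rim side down and closed top up, in a pocket of the grey lid tray, one to a pocket. The empty wire rack is to end up standing flat inside the steel instrument tray. Any peg and pocket will do; leave the bottles and the label roll where they stand.

Things in the scene. Friction and masses are not known exactly. Their poses are not given: they have to be found in the camera images.
- beaker_a: White plastic medicine beaker, round and straight-walled, 50 mm outside diameter, 44 mm bore, 70 mm tall, closed end 4 mm thick, 60 g. It starts standing mouth down. Origin at the centre of the mouth (the open rim); z axis along the beaker from the mouth to the closed end (closed end at z = 70 mm). May be absent.
- beaker_b: White plastic medicine beaker, round and straight-walled, 50 mm outside diameter, 44 mm bore, 70 mm tall, closed end 4 mm thick, 60 g. It starts standing mouth down. Origin at the centre of the mouth (the open rim); z axis along the beaker from the mouth to the closed end (closed end at z = 70 mm). May be absent.
- beaker_c: White plastic medicine beaker, round and straight-walled, 50 mm outside diameter, 44 mm bore, 70 mm tall, closed end 4 mm thick, 60 g. It starts standing mouth down. Origin at the centre of the mouth (the open rim); z axis along the beaker from the mouth to the closed end (closed end at z = 70 mm). May be absent.
- lid_a: White plastic round lid, 56 mm in diameter, 12 mm thick, 30 g: one face is the closed top, the other is hollow with a 3 mm rim. Origin at its centre; x axis points out of the closed top (-x out of the rim side), y and z lie in its plane. It starts standing on edge in the wash rack (z up, its centre 40 mm above the worktop), its top facing one way or the other along the rack. May be absent.
- lid_b: White plastic round lid, 56 mm in diameter, 12 mm thick, 30 g: one face is the closed top, the other is hollow with a 3 mm rim. Origin at its centre; x axis points out of the closed top (-x out of the rim side), y and z lie in its plane. It starts standing on edge in the wash rack (z up, its centre 40 mm above the worktop), its top facing one way or the other along the rack. May be absent.
- lid_c: White plastic round lid, 56 mm in diameter, 12 mm thick, 30 g: one face is the closed top, the other is hollow with a 3 mm rim. Origin at its centre; x axis points out of the closed top (-x out of the rim side), y and z lie in its plane. It starts standing on edge in the wash rack (z up, its centre 40 mm above the worktop), its top facing one way or the other along the rack. May be absent.
- lid_d: White plastic round lid, 56 mm in diameter, 12 mm thick, 30 g: one face is the closed top, the other is hollow with a 3 mm rim. Origin at its centre; x axis points out of the closed top (-x out of the rim side), y and z lie in its plane. It starts standing on edge in the wash rack (z up, its centre 40 mm above the worktop), its top facing one way or the other along the rack. May be absent.
- peg_1: One of three pegs of the steel drying stand, 16 mm in diameter, 105 mm long, with a 20 mm round rubber tip, rising at 60 degrees above the level towards the robot. Origin at the tip (about 211 mm high), z axis outward along the peg, y axis level. Pegs stand 90 mm apart in a row. A beaker fully on rests its closed end on the tip and sags slackly, by up to 20 degrees.
- peg_2: One of three pegs of the steel drying stand, 16 mm in diameter, 105 mm long, with a 20 mm round rubber tip, rising at 60 degrees above the level towards the robot. Origin at the tip (about 211 mm high), z axis outward along the peg, y axis level. Pegs stand 90 mm apart in a row. A beaker fully on rests its closed end on the tip and sags slackly, by up to 20 degrees.
- peg_3: One of three pegs of the steel drying stand, 16 mm in diameter, 105 mm long, with a 20 mm round rubber tip, rising at 60 degrees above the level towards the robot. Origin at the tip (about 211 mm high), z axis outward along the peg, y axis level. Pegs stand 90 mm apart in a row. A beaker fully on rests its closed end on the tip and sags slackly, by up to 20 degrees.
- stand: The fixed drying stand: steel drip tray 150 x 290 mm, 14 mm high, two uprights 250 mm apart and a crossbar (12 mm bar) 120 mm above the worktop that carries the pegs. Origin on the worktop under the crossbar's middle; the pegs lean to its -x side, towards the robot; y runs along the crossbar.
- pocket_1 (a point): Centre of the floor of one pocket of the fixed grey lid tray (plate 186 mm square, floor 10 mm above the worktop, two by two pockets 90 mm apart, 1 and 2 nearer the robot, 3 and 4 behind). A pocket is 64 mm wide inside, bounded by four curved ridges 6 mm high at its corners, with gaps for fingers at near, far, left and right. Axes: x away from the robot, y left, z up.
- pocket_2 (a point): Centre of the floor of one pocket of the fixed grey lid tray (plate 186 mm square, floor 10 mm above the worktop, two by two pockets 90 mm apart, 1 and 2 nearer the robot, 3 and 4 behind). A pocket is 64 mm wide inside, bounded by four curved ridges 6 mm high at its corners, with gaps for fingers at near, far, left and right. Axes: x away from the robot, y left, z up.
- pocket_3 (a point): Centre of the floor of one pocket of the fixed grey lid tray (plate 186 mm square, floor 10 mm above the worktop, two by two pockets 90 mm apart, 1 and 2 nearer the robot, 3 and 4 behind). A pocket is 64 mm wide inside, bounded by four curved ridges 6 mm high at its corners, with gaps for fingers at near, far, left and right. Axes: x away from the robot, y left, z up.
- pocket_4 (a point): Centre of the floor of one pocket of the fixed grey lid tray (plate 186 mm square, floor 10 mm above the worktop, two by two pockets 90 mm apart, 1 and 2 nearer the robot, 3 and 4 behind). A pocket is 64 mm wide inside, bounded by four curved ridges 6 mm high at its corners, with gaps for fingers at near, far, left and right. Axes: x away from the robot, y left, z up.
- wash_rack: Loose wire wash rack, 54 x 154 mm, 82 mm high, 0.35 kg. Lids stand on edge in it at y = +-24 and +-60 mm, each on two level wires between two wire hoops 32 mm wide and 52 mm high, leaning a few degrees at most; take a lid by its edges across the rack's x and lift it straight out. In its middle is a grey grip, 10 mm thick along y, 30 mm wide, 52 to 82 mm high. Origin under its middle, z up.
- instrument_tray: Fixed shallow steel instrument tray, 298 x 218 mm, rim 26 mm high, flat floor 2 mm thick, 268 x 188 mm inside. Origin at the centre of its underside, x along its long side.
- saline_bottle: Bystander: small white bottle with blue cap, 45 mm diameter, 80 mm tall; origin at centre of its base.
- iodine_bottle: Bystander: small brown bottle with black cap, 52 mm diameter, 90 mm tall; origin at centre of its base.
- label_roll: Bystander: white roll of labels, 64 mm diameter, 32 mm tall; origin at centre of its base.

How it is judged:
By the outcome, as a careful person would: the job done as asked, in the order asked, and still so for the second after the job is handed in, with the robot touching nothing.
Of lid_a, lid_b, lid_c, lid_d only 3 to 4 are there at a start; the rules pass over those that are not, and their reading is None.
Of beaker_a, beaker_b, beaker_c only 2 to 3 are there at a start; the rules pass over those that are not, and their reading is None.
At some moment in a run one of beaker_a, beaker_b, beaker_c may be knocked a few centimetres aside while the robot is not near it.
It also fails if it takes over 210 s, if anything falls off the work surface, if the arm or the gripper's body presses on something with over 40 N, if the wrist force passes 120 N, or if a joint passes its speed limit or range.

### The arm

A 7-joint arm with a two-finger parallel gripper is mounted at the origin on a cart in front of the work surface, level with it; the furniture and walls round the work are solid. World frame = base frame: x ahead of the robot, y to its left, z up, the work surface at z = 0. Lengths are in m, angles in rad, forces in N, time in s.
With the tool pointing down it reaches from about 0.35 to 0.9 m from the base axis. Payload 19.9 kg.
Tool frame: the origin (TCP) lies between the finger pads; the fingertips stand 17 mm ahead of it and the grasp point (between the pads) lies 2 mm behind it (r.tip_extent is the distance from the TCP to the fingertips, in m); z points along the fingers, y is the direction in which the jaws open and shut (so a half turn about z gives the same grasp; the last joint's range is limited). The gripper opens to 94 mm and grips with 3 to 60 N. Pads are 16 mm wide; open, the fingers measure 119 mm over their backs; the gripper's body (75 mm by 177 mm) begins 78 mm behind the grasp point.
Start: joints at [-1.171, 0.417, -0.01, 1.614, 0.005, 1.111, -0.053], TCP at [0.267, 0.565, 0.195] pointing down, gripper open.
Joint ranges: [-2.81, 2.81], [-0.39, 2.02], [-1.27, 1.25], [0.06, 2.57], [-1.19, 4.33], [0.19, 2], [-2.82, 2.82]. Speed limits (rad/s): [1.89, 1.89, 2.39, 2.39, 3.01, 3.01, 3.01].

### API

Orientations are given as a rotation vector (axis times angle).
In Python, from workcell import telemetry, camera, camera_params, job, r gives the robot as it stands.
- The arm moves only by the shell command python3 -m inch 'ROWS' [OPENING]. ROWS is JSON, a list of rows, each a list of 6 numbers: the shift along the world's x, y, z in cm, then the turn, a rotation vector about the world's x, y, z in degrees. A call has exactly 8 rows; each row is the pose to reach, as a shift and turn from the pose measured when the call began; what a row does not reach only later rows make up. A row lasts 1/8 s, in which the tool goes at most 62.5 mm and 10.7 degrees, less where a joint would pass 70% of its speed; a pose out of reach is approached as far as the arm can. A call with a gripper value outside its range is refused whole. OPENING is the closure in counts, from 0 (fully open) to 255 (shut), set as the call begins (- or left out, the last holds). The fingers move at their own pace and stop on an object; the grip force is fixed at half the most. Time passes only in rows, so rows that repeat a pose let the fingers close, or fill a call up. It gives the time, the measured TCP pose, the force and the opening at its end, in the units of the state.
- telemetry.read_state(): the state, without advancing time (a new reading comes with each control period).
- camera(name): name is "side" or "top" or "wrist"; returns the picture (420x560x3 uint8, red, green, blue); there is no depth.
- camera_params(name): a dict with "fx", "fy", "cx", "cy" (pixels), "eye" and "attitude" of the camera in the world. Camera axes: x right, y up, looking along -z (the intrinsics and any distortion apply to the point x, -y, -z); pixel columns grow to the right and rows downward; lengths in m; the calibration is good to about 2 mm. The wrist camera is an equidistant fisheye: a pixel r from the principal point sees the ray r / f radians off the axis. A picture is of the moment at which its call begins: read the wrist's pose just before it. camera_params takes no time and is no camera call; for the wrist camera it gives the pose at the moment of the call.
- job.close_job(): hands the job in, once; it reports no verdict.
The state is a dict: "clock": time; "joint_positions": joint angles; "qd": joint speeds; "joint_torque": joint torques, N m; "position": TCP position; "ee_rot": TCP orientation; "force": force on the tool from outside, world axes, zero at the start; "wrist_torque": the same for the moment, N m; "gripper_width": finger opening in m.
Only numpy, scipy, OpenCV 4.12 (cv2) and the standard library are available. Lean on these libraries where they do the work, as an engineer would, in place of code of your own. Each camera call takes 0.05 s, during which the arm holds its last target. There are 200 camera calls.

## Working session

There is one attempt and no reset: what is moved stays moved. The work goes in short steps, Python scripts to look and compute and a shell command to move; the robot and the scene stay as the last step left them, time stands still between calls to the robot, and variables do not carry over. Pictures are saved under pics/ and viewed, about 12 in all and at most 16, crops included, and the job is handed in when it is done.

```bash
ls; mkdir -p pics
cat > h.py <<'E'
import numpy as np,cv2
from workcell import telemetry,camera,camera_params,job,r
from scipy.spatial.transform import Rotation as R
def snap(n,f):
    p=camera_params(n);im=camera(n);cv2.imwrite(f'pics/{f}.png',im[:,:,::-1]);return im,p
E
python3 - <<'E'
from h import *
for n in('top','side'):
    im,p=snap(n,n+'0');print(n,p)
s=telemetry.read_state();print(s)
print(camera_params('wrist'))
E
```

```text
pics
top {'fx': 532.312437551243, 'fy': 532.312437551243, 'cx': 289.5652594900667, 'cy': 203.98176717922527, 'eye': array([ 0.37061699, -0.02681779,  1.53918479]), 'attitude': array([ 0.15451539, -0.11775339, -1.58224517])}
side {'fx': 522.2164050973639, 'fy': 522.2164050973639, 'cx': 283.10000402371816, 'cy': 210.3237840521281, 'eye': array([0.2741558 , 1.25390951, 0.94844223]), 'attitude': array([ 0.18643346, -1.40615987, -2.54528508])}
{'clock': 0.1, 'joint_positions': array([-1.17049763,  0.417911  , -0.01030974,  1.61409589,  0.00472684,
        1.11067289, -0.05302213]), 'qd': array([ 0.00038527, -0.00124218, -0.00128024, -0.00130589, -0.00016866,
        0.00145957,  0.00040963]), 'joint_torque': array([ 9.91848283e-04, -8.52581048e+01,  6.40020054e-01, -4.26697826e+01,
       -4.88715561e-02,  1.64763699e-02,  4.30555133e-05]), 'position': array([0.26709966, 0.56468071, 0.19399747]), 'ee_rot': array([-6.88311170e-01, -3.06512901e+00,  1.65912374e-03]), 'force': array([ 0.24603906, -0.18872073, -0.71970485]), 'wrist_torque': array([-0.02147983, -0.0176913 ,  0.01539329]), 'gripper_width': 0.09398186599270959}
{'fx': 325.19226210127806, 'fy': 325.19226210127806, 'cx': 280.3329057583268, 'cy': 212.16585473493265, 'eye': array([0.20294975, 0.59589676, 0.38515197]), 'attitude': array([-0.22613018, -0.14170521,  1.12338351])}
```

View pics/top0.png

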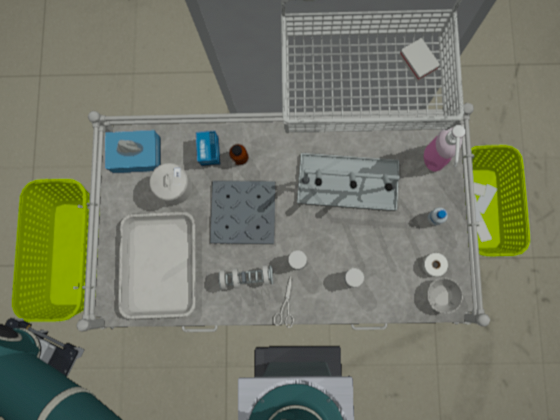

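View pics/side0.png

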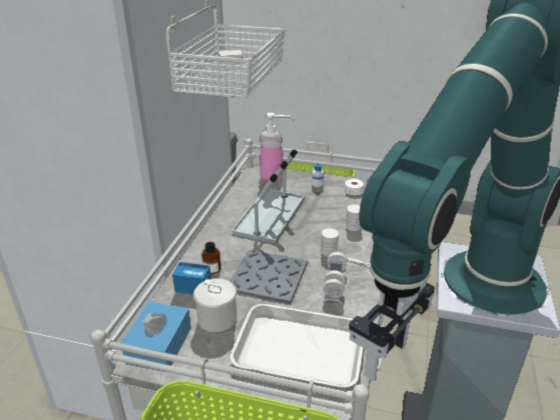

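```bash
cat >> h.py <<'E'
def ray(p,u,v):
    d=np.array([(u-p['cx'])/p['fx'],-(v-p['cy'])/p['fy'],-1.])
    return R.from_rotvec(p['attitude']).apply(d)
def fray(p,u,v):
    x,y=(u-p['cx'])/p['fx'],-(v-p['cy'])/p['fy'];t=np.hypot(x,y);s=np.sin(t)/max(t,1e-9)
    return R.from_rotvec(p['attitude']).apply([x*s,y*s,-np.cos(t)])
def onz(p,u,v,z,f=ray):
    d=f(p,u,v);return p['eye']+d*(z-p['eye'][2])/d[2]
def proj(p,X,fish=False):
    c=R.from_rotvec(p['attitude']).inv().apply(np.asarray(X)-p['eye']);x,y,z=c[0],-c[1],-c[2]
    k=1/z
    if fish: h=np.hypot(x,y);k=np.arctan2(h,z)/max(h,1e-9)
    return np.array([p['cx']+p['fx']*x*k,p['cy']+p['fy']*y*k])
E
python3 - <<'E'
from h import *
p=camera_params('top')
for n,u,v,z in [('bk1top',298,260,.07),('bk2top',354,278,.07),('rackL',221,281,.05),('rackR',270,274,.05),('plateTL',211,182,.01),('plateTR',274,181,.01),('plateBR',275,244,.01),('plateBL',210,244,.01),('trayTL',121,216,.026),('TR',194,214,.026),('BR',193,316,.026),('BL',121,316,.026),
('peg',318,182,.211),('peg',353,184,.211),('peg',389,187,.211),('sal',440,215,.08),('iod',238,154,.09),('roll',436,265,.03)]:
    print(n,onz(p,u,v,z).round(3))
im=cv2.imread('pics/top0.png')
a=cv2.resize(im[140:330,110:310],None,fx=4,fy=4,interpolation=cv2.INTER_CUBIC)[:600] 
b=cv2.resize(im[230:300,200:400],None,fx=4,fy=4,interpolation=cv2.INTER_CUBIC)
c=cv2.resize(im[150:220,290:400],None,fx=4,fy=4,interpolation=cv2.INTER_CUBIC)
o=np.zeros((570,800,3),np.uint8);o[:280,:800]=b;o[285:565,:440]=c
s=cv2.imread('pics/side0.png')[225:315,300:390];o[285:565,445:795]=cv2.resize(s,(350,280),interpolation=cv2.INTER_CUBIC)
cv2.imwrite('pics/c1.png',o)
E
```

```text
bk1top [ 0.471 -0.015  0.07 ]
bk2top [ 0.42  -0.167  0.07 ]
rackL [0.417 0.2   0.05 ]
rackR [0.435 0.063 0.05 ]
plateTL [0.708 0.238 0.01 ]
plateTR [0.708 0.052 0.01 ]
plateBR [0.522 0.051 0.01 ]
plateBL [0.525 0.239 0.01 ]
trayTL [0.609 0.496 0.026]
TR [0.611 0.283 0.026]
BR [0.322 0.281 0.026]
BL [0.325 0.484 0.026]
peg [ 0.659 -0.071  0.211]
peg [ 0.652 -0.159  0.211]
peg [ 0.642 -0.25   0.211]
sal [ 0.588 -0.408  0.08 ]
iod [0.77  0.149 0.09 ]
roll [ 0.454 -0.402  0.03 ]
```

View pics/c1.png

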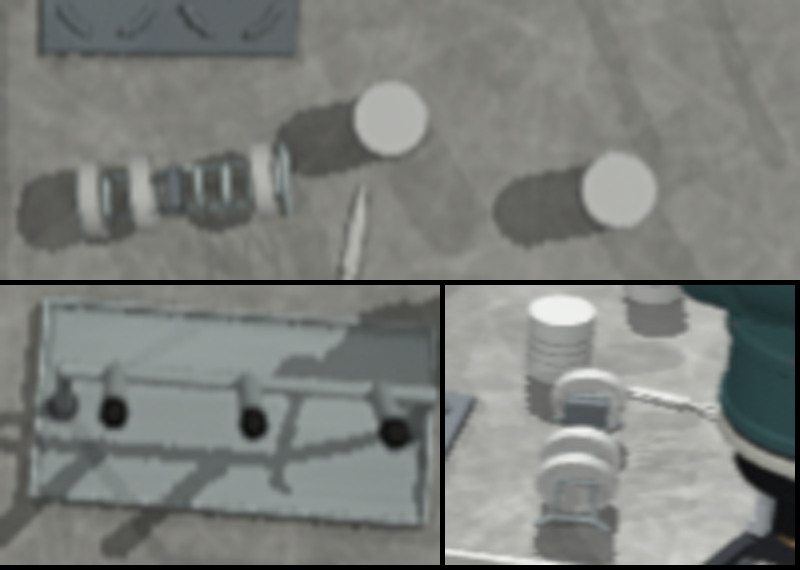

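Run:
```python
from h import *
p=camera_params('top')
g=lambda u,v,z:onz(p,u,v,z)
def bc(u,v): return 200+u/4,230+v/4
def pc(u,v): return 290+u/4,150+(v-285)/4
L=[g(*bc(*q),.06) for q in((92,200),(143,190),(264,180))];G=g(*bc(172,187),.082)
for x in L+[G]:print(x.round(4))
d=L[0]-L[2];print('rack yaw of +y axis: ',np.degrees(np.arctan2(-d[0],d[1])),np.linalg.norm(d))
im=cv2.imread('pics/top0.png');gr=cv2.cvtColor(im,cv2.COLOR_BGR2GRAY)
for u,v in((298,260),(355,278)):
    m=(gr>150).astype(np.uint8);n,l,st,c=cv2.connectedComponentsWithStats(m);k=l[v,u];print('beaker',st[k],c[k],g(*c[k],.07).round(4))
for q in((114,412),(253,424),(395,433)):print('peg',g(*pc(*q),.211).round(4))
E1=[g(*pc(*q),.014) for q in((40,300),(435,328),(422,523),(30,495))]
print(np.round(E1,4)); d=E1[0]-E1[1];print(np.degrees(np.arctan2(-d[0],d[1])));d=E1[3]-E1[2];print(np.degrees(np.arctan2(-d[0],d[1])))
s=telemetry.read_state();print(R.from_rotvec(s['ee_rot']).as_matrix().round(3))
```

```text
[0.4196 0.1928 0.06  ]
[0.426  0.1575 0.06  ]
[0.4316 0.0738 0.06  ]
[0.4269 0.135  0.082 ]
rack yaw of +y axis:  5.734745680298619 0.11957610691125622
beaker [289 250  18  18 255] [297.25098039 258.79215686] [ 0.4742 -0.0132  0.07  ]
beaker [346 268  18  19 268] [354.44029851 276.9738806 ] [ 0.4223 -0.1685  0.07  ]
peg [ 0.6592 -0.0719  0.211 ]
peg [ 0.6497 -0.1599  0.211 ]
peg [ 0.6422 -0.2495  0.211 ]
[[ 0.7877 -0.0259  0.014 ]
 [ 0.7605 -0.3153  0.014 ]
 [ 0.6158 -0.2989  0.014 ]
 [ 0.6414 -0.0161  0.014 ]]
-5.355603953089623
-5.1850506896404385
[[-0.904  0.428 -0.   ]
 [ 0.428  0.904 -0.001]
 [-0.    -0.001 -1.   ]]
```

```bash
python3 -m inch '[[2,-6,1,0,0,3],[5,-12,1,0,0,6],[7,-18,1,0,0,9],[9,-24,1,0,0,12],[11,-30,1,0,0,15],[13,-36,1,0,0,18],[15,-42,1,0,0,20],[17,-48,1,0,0,20]]' 65; python3 -m inch '[[3.7,-9.8,0,0,0,0],[3.7,-9.8,0,0,0,0],[3.7,-9.8,0,0,0,0],[3.7,-9.8,0,0,0,0],[3.7,-9.8,0,0,0,0],[3.7,-9.8,0,0,0,0],[3.7,-9.8,0,0,0,0],[3.7,-9.8,0,0,0,0]]'
python3 - <<'E'
from h import *
im,p=snap('wrist','w1');print(p);s=telemetry.read_state();print(s['position'],R.from_rotvec(s['ee_rot']).as_matrix().round(3))
for X in ([.4742,-.0132,.07],[.4223,-.1685,.07],[.6592,-.0719,.211],[.6422,-.2495,.211],[.6497,-.1599,.211],[.4196,.1928,.068]):print(X,proj(p,X,True).round(1))
E
```

```text
clock: 1.1
position: [0.4339, 0.0928, 0.2041]
ee_rot: [0.144, 3.138, -0.001]
force: [0.9, 1.0, -0.4]
gripper_width: 0.07
clock: 2.1
position: [0.4709, -0.0051, 0.2041]
ee_rot: [0.144, 3.138, -0.001]
force: [0.0, -0.0, 1.5]
gripper_width: 0.0705
{'fx': 325.19226210127806, 'fy': 325.19226210127806, 'cx': 280.3329057583268, 'cy': 212.16585473493265, 'eye': array([0.39996628, 0.00178122, 0.39525491]), 'attitude': array([-0.20575946, -0.18649627,  1.47118606])}
[ 0.4708917  -0.00510462  0.20411531] [[-0.996  0.092  0.   ]
 [ 0.092  0.996 -0.001]
 [-0.    -0.001 -1.   ]]
[0.4742, -0.0132, 0.07] [272.7 203.8]
[0.4223, -0.1685, 0.07] [126.4 170.8]
[0.6592, -0.0719, 0.211] [226.3 441. ]
[0.6422, -0.2495, 0.211] [ 64.3 410.6]
[0.6497, -0.1599, 0.211] [137.3 428.4]
[0.4196, 0.1928, 0.068] [454.8 139.7]
```

View pics/w1.png

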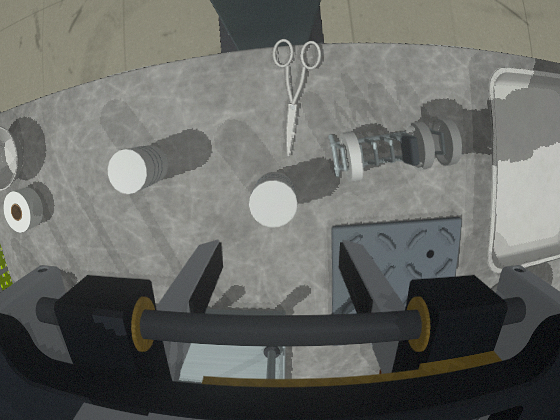

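```bash
python3 -m inch '[[0.3,-0.8,-2,0,0,0],[0.3,-0.8,-5,0,0,0],[0.3,-0.8,-8,0,0,0],[0.3,-0.8,-11,0,0,0],[0.3,-0.8,-14,0,0,0],[0.3,-0.8,-15.5,0,0,0],[0.3,-0.8,-15.9,0,0,0],[0.3,-0.8,-15.9,0,0,0]]'; python3 -m inch '[[0,0,0,0,0,0],[0,0,0,0,0,0],[0,0,0,0,0,0],[0,0,0,0,0,0],[0,0,2,0,0,0],[0,0,6,0,0,0],[0,0,11,0,0,0],[0,0,16,0,0,0]]' 150
```

```text
clock: 3.15
position: [0.4743, -0.0131, 0.0456]
ee_rot: [0.144, 3.137, -0.001]
force: [-0.6, -0.1, 0.9]
gripper_width: 0.0698
clock: 4.15
position: [0.4739, -0.0132, 0.2072]
ee_rot: [0.145, 3.138, -0.001]
force: [0.2, 0.1, -0.5]
gripper_width: 0.049
```

Run:
```python
from h import *
im=cv2.imread('pics/w1.png')
cv2.imwrite('pics/w1c.png',cv2.resize(im[105:195,320:480],None,fx=5,fy=5,interpolation=cv2.INTER_CUBIC))
```

```text
(no output)
```

View pics/w1c.png

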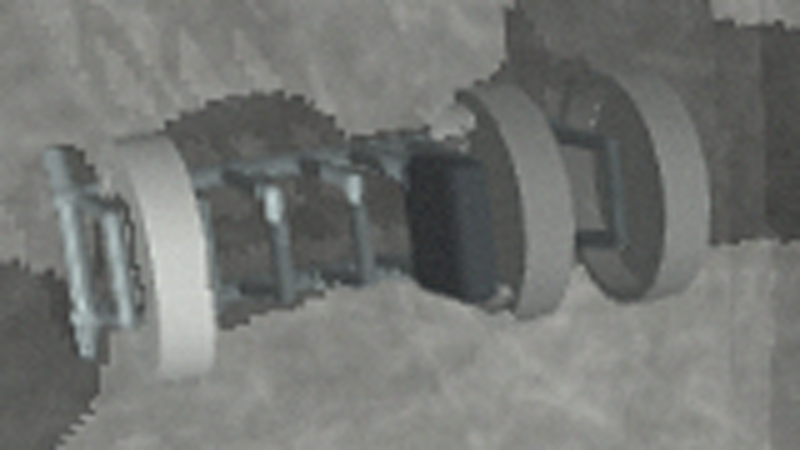

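```bash
python3 -m inch '[[0,0,4,0,-4,0],[2,-1,7,-1,-9,0],[5,-2,9,-1.4,-15,0],[8,-3,9,-2,-21,0],[11,-4.4,9,-2.4,-26,0],[13.6,-5.4,9,-2.75,-29.9,0],[13.6,-5.4,9,-2.75,-29.9,0],[13.6,-5.4,9,-2.75,-29.9,0]]'
python3 - <<'E'
from h import *
s=telemetry.read_state();print(s['position'],R.from_rotvec(s['ee_rot']).as_matrix().round(3))
im,p=snap('side','s1');im2,p2=snap('top','t1')
for q in((.6592,-.0719,.211),(.6422,-.2495,.211),(.6497,-.1599,.211)):print(proj(p,q),proj(p2,q))
pz=np.array([-.498,.0458,.866]);m=s['position']-.0456*pz;print('mouth',m,proj(p,m),proj(p2,m))
o=np.zeros((560,800,3),np.uint8)
o[:560,:400]=cv2.resize(im[120:260,220:320],(400,560),interpolation=2);o[:560,400:]=cv2.resize(im2[130:270,300:400],(400,560),interpolation=2)
cv2.imwrite('pics/c2.png',o[:,:,::-1])
E
```

```text
clock: 5.15
position: [0.6093, -0.0668, 0.2972]
ee_rot: [0.12, 2.616, -0.033]
force: [-0.0, 0.6, -0.8]
gripper_width: 0.0489
[ 0.60932594 -0.06680631  0.29722628] [[-0.863  0.092  0.497]
 [ 0.079  0.996 -0.046]
 [-0.5   -0.    -0.866]]
[273.50557205 173.47329798] [318.51418736 181.74069031]
[293.40449163 149.22344778] [388.757216   186.98839735]
[284.13004711 160.97155473] [353.2454178  184.74873812]
mouth [ 0.63203474 -0.06889479  0.25773668] [281.98002278 160.93881744] [318.09550327 188.53003515]
```

View pics/c2.png

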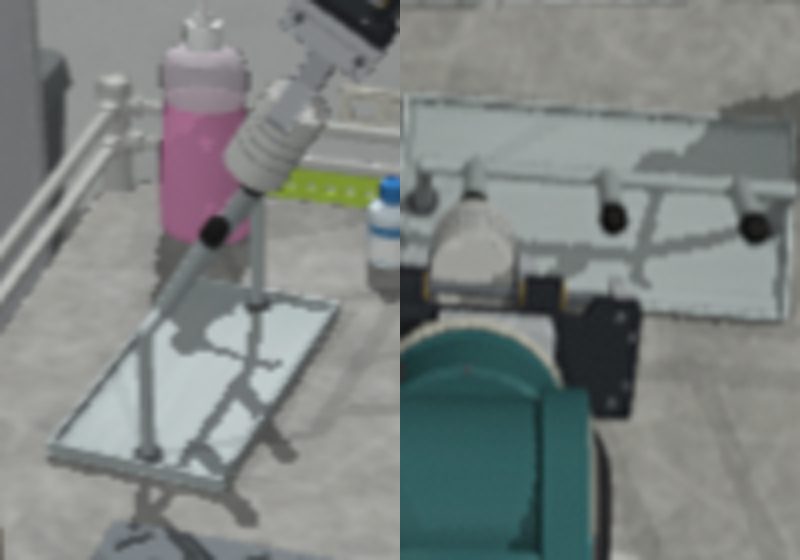

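```bash
python3 -m inch '[[0.7,-0.1,-1.3,0,0,0],[1.5,-0.1,-2.6,0,0,0],[2.2,-0.2,-3.8,0,0,0],[3,-0.3,-5.2,0,0,0],[3.7,-0.4,-6.5,0,0,0],[4.5,-0.4,-7.8,0,0,0],[5.2,-0.5,-9.1,0,0,0],[5.2,-0.5,-9.1,0,0,0]]'
```

```text
clock: 6.25
position: [0.6615, -0.0719, 0.2052]
ee_rot: [0.12, 2.617, -0.033]
force: [-1.0, -0.2, -0.8]
gripper_width: 0.0487
```

```bash
python3 -m inch '[[0.2,0,-0.3,0,0,0],[0.4,0,-0.7,0,0,0],[0.6,-0.1,-1.0,0,0,0],[0.6,-0.1,-1.1,0,0,0],[0.6,-0.1,-1.1,0,0,0],[0.6,-0.1,-1.1,0,0,0],[0.6,-0.1,-1.1,0,0,0],[0.6,-0.1,-1.1,0,0,0]]'
python3 -m inch '[[0,0,0,0,0,0],[0,0,0,0,0,0],[0,0,0,0,0,0],[0,0,0,0,0,0],[-0.7,0.1,1.2,0,0,0],[-2,0.2,3.6,0,0,0],[-4,0.4,7,0,0,0],[-6,0.6,10.4,0,0,0]]' 65
python3 - <<'E'
from h import *
im,p=snap('side','s2');im2,p2=snap('top','t2')
o=np.zeros((560,800,3),np.uint8)
o[:560,:400]=cv2.resize(im[120:260,220:320],(400,560),interpolation=2);o[:560,400:]=cv2.resize(im2[170:310,300:400],(400,560),interpolation=2)
cv2.imwrite('pics/c3.png',o[:,:,::-1])
E
```

```text
clock: 7.25
position: [0.6677, -0.0727, 0.195]
ee_rot: [0.12, 2.616, -0.032]
force: [-8.3, 1.9, 11.7]
gripper_width: 0.0492
clock: 8.25
position: [0.6067, -0.067, 0.3006]
ee_rot: [0.121, 2.615, -0.033]
force: [0.3, 1.1, 0.0]
gripper_width: 0.0702
```

View pics/c3.png

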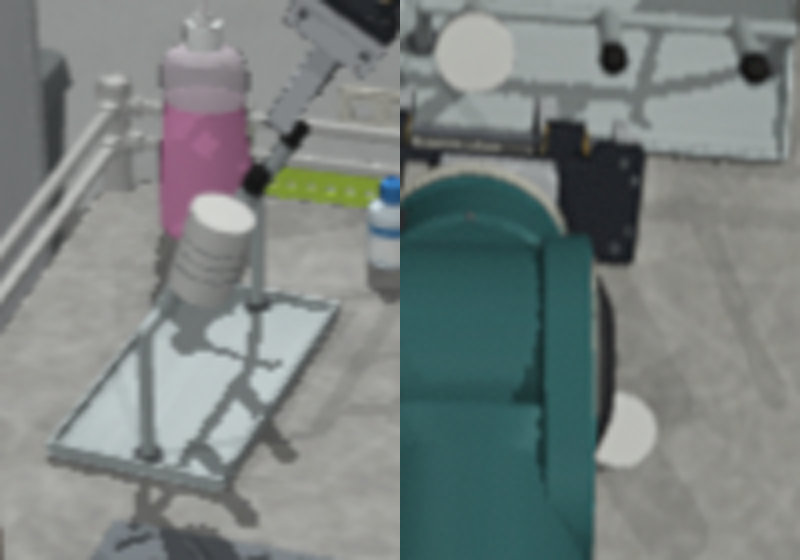

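```bash
python3 -m inch '[[-4,-1,0,0.4,4,0],[-9,-4,0,1,11,0],[-14,-7,-2,1.8,20,0],[-18.4,-10.2,-5,2.6,28,0],[-18.4,-10.2,-9,2.75,29.9,0],[-18.4,-10.2,-9.6,2.75,29.9,0],[-18.4,-10.2,-9.6,2.75,29.9,0],[-18.4,-10.2,-9.6,2.75,29.9,0]]'
python3 - <<'E'
from h import *
im,p=snap('wrist','w2');s=telemetry.read_state();print(s['position'],s['ee_rot'])
gr=cv2.cvtColor(im,7);m=(gr>150).astype(np.uint8)
n,l,st,c=cv2.connectedComponentsWithStats(m)
q=proj(p,[.4223,-.1685,.07],True);print(q)
for k in range(1,n):
    if 400<st[k][4]<6000:print(st[k],c[k],onz(p,*c[k],.07,fray).round(4))
E
```

```text
clock: 9.35
position: [0.4242, -0.1689, 0.2089]
ee_rot: [0.145, 3.131, 0.002]
force: [0.2, 1.1, -0.2]
gripper_width: 0.0702
[ 0.42415662 -0.16886009  0.20879985] [1.45194498e-01 3.13081059e+00 2.30977996e-03]
[280.12714808 196.22987028]
[  54  135   59   74 1125] [ 94.04355556 167.87822222] [ 0.3676 -0.3767  0.07  ]
[ 257  174   47   47 1736] [280.08928571 196.68605991] [ 0.4228 -0.1686  0.07  ]
[  87  211   41   45 1191] [107.31821998 232.84298908] [ 0.4456 -0.376   0.07  ]
[ 275  349  103   29 2245] [321.55055679 363.48775056] [ 0.6495 -0.1348  0.07  ]
```

```bash
python3 -m inch '[[-0.1,0,-2,0,0,0],[-0.1,0,-5,0,0,0],[-0.1,0,-8,0,0,0],[-0.1,0,-11,0,0,0],[-0.1,0,-14,0,0,0],[-0.1,0,-16,0,0,0],[-0.1,0,-16.4,0,0,0],[-0.1,0,-16.4,0,0,0]]'; python3 -m inch '[[0,0,0,0,0,0],[0,0,0,0,0,0],[0,0,0,0,0,0],[0,0,0,0,0,0],[0,0,2,0,0,0],[0,0,6,0,0,0],[0,0,11,0,0,0],[0,0,16,0,0,0]]' 150;python3 - <<'E'
from h import *
s=telemetry.read_state();print(s['position'],R.from_rotvec(s['ee_rot']).as_matrix().round(3))
E
```

```text
clock: 10.4
position: [0.4237, -0.1689, 0.0456]
ee_rot: [0.145, 3.13, 0.002]
force: [-0.2, 0.2, 0.2]
gripper_width: 0.0701
clock: 11.4
position: [0.4233, -0.169, 0.2072]
ee_rot: [0.145, 3.13, 0.002]
force: [1.2, -0.5, -0.9]
gripper_width: 0.0496
[ 0.42328885 -0.16899595  0.20716793] [[-0.996  0.093  0.008]
 [ 0.093  0.996  0.001]
 [-0.008  0.002 -1.   ]]
```

```bash
python3 -m inch '[[0,0,4,0,-4,0],[3,-1.5,7,-1,-9,0],[7,-3,9,-1.4,-15,0],[11,-5,9,-2,-21,0],[14,-6.4,9,-2.4,-26,0],[16.9,-7.6,9,-2.7,-29.4,0],[16.9,-7.6,9,-2.7,-29.4,0],[16.9,-7.6,9,-2.7,-29.4,0]]'
python3 -m inch '[[0.7,-0.1,-1.3,0,0,0],[1.5,-0.1,-2.6,0,0,0],[2.2,-0.2,-3.8,0,0,0],[3,-0.3,-5.2,0,0,0],[3.7,-0.4,-6.5,0,0,0],[4.5,-0.4,-7.8,0,0,0],[5.2,-0.5,-9.1,0,0,0],[5.2,-0.5,-9.1,0,0,0]]'
```

```text
clock: 12.4
position: [0.5917, -0.2448, 0.2971]
ee_rot: [0.121, 2.617, -0.029]
force: [-0.1, -0.1, -0.4]
gripper_width: 0.0498
clock: 13.4
position: [0.6435, -0.2494, 0.2053]
ee_rot: [0.121, 2.618, -0.029]
force: [-1.7, 0.1, -0.8]
gripper_width: 0.0494
```

```bash
python3 -m inch '[[0.2,0,-0.3,0,0,0],[0.4,0,-0.7,0,0,0],[0.6,-0.1,-1.0,0,0,0],[0.6,-0.1,-1.1,0,0,0],[0.6,-0.1,-1.1,0,0,0],[0.6,-0.1,-1.1,0,0,0],[0.6,-0.1,-1.1,0,0,0],[0.6,-0.1,-1.1,0,0,0]]'
python3 -m inch '[[0,0,0,0,0,0],[0,0,0,0,0,0],[0,0,0,0,0,0],[0,0,0,0,0,0],[-0.7,0.1,1.2,0,0,0],[-2,0.2,3.6,0,0,0],[-4,0.4,7,0,0,0],[-6,0.6,10.4,0,0,0]]' 65
```

```text
clock: 14.4
position: [0.6498, -0.2504, 0.1947]
ee_rot: [0.121, 2.618, -0.029]
force: [-0.7, 1.3, 6.1]
gripper_width: 0.0494
clock: 15.4
position: [0.5886, -0.2448, 0.3001]
ee_rot: [0.122, 2.618, -0.029]
force: [0.3, 0.4, 0.7]
gripper_width: 0.0703
```

```bash
python3 -m inch '[[-2,4,0,0.4,4,0],[-4,9,0,1,11,0],[-6,14,0,1.8,20,0],[-8,19,-2,2.6,28,0],[-8.9,23,-6,2.7,29.4,0],[-8.9,24,-12,2.7,29.4,0],[-8.9,24.5,-16,2.7,29.4,0],[-8.9,24.5,-18,2.7,29.4,0]]' 20
python3 -m inch '[[0,0,0,5,0,0],[0,0,0,12,0,0],[0,0,0,20,0,0],[0,0,0,28,0,0],[0,0,0,30,0,0],[0,0,0,30,0,0],[0,0,0,30,0,0],[0,0,0,30,0,0]]'
python3 - <<'E'
from h import *
im,p=snap('wrist','w3');s=telemetry.read_state();print(s['position'],s['joint_positions'].round(2),p['eye'])
P=[proj(p,[.427-.1*t,.135+.995*t,.04],True) for t in(-.06,.024,.06)];print(P)
P=np.array(P);u0,v0=np.maximum(P.min(0)-50,0).astype(int);u1,v1=(P.max(0)+50).astype(int);c=im[v0:v1,u0:u1]
print(u0,v0,c.shape)
cv2.imwrite('pics/w3c.png',cv2.resize(c,None,fx=3.5,fy=3.5,interpolation=2)[:600,:800,::-1])
E
```

```text
clock: 16.4
position: [0.4986, 0.0002, 0.1188]
ee_rot: [0.146, 3.133, 0.001]
force: [1.0, -0.5, 0.4]
gripper_width: 0.0865
clock: 17.4
position: [0.4986, 0.0012, 0.1192]
ee_rot: [-0.139, -3.013, -0.807]
force: [0.0, -0.0, 0.3]
gripper_width: 0.0865
[0.49867177 0.00101831 0.11919626] [-0.07  0.43  0.43  1.97 -0.76  1.11  2.28] [ 0.42698952 -0.08787718  0.28801706]
[array([300.13818266, 133.59411488]), array([365.34999116, 120.6444175 ]), array([387.37952246, 116.74132191])]
250 66 (117, 187, 3)
```

View pics/w3c.png

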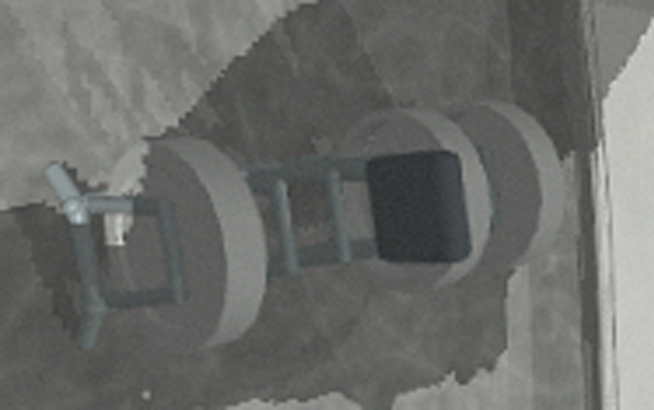

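Run:
```python
from h import *
im=cv2.imread('pics/w3.png')[90:170,270:415]
g=np.clip((im.astype(float)-60)*2.2,0,255).astype(np.uint8)
cv2.imwrite('pics/w3d.png',cv2.resize(g,None,fx=5.5,fy=5.5,interpolation=2))
```

```text
(no output)
```

View pics/w3d.png

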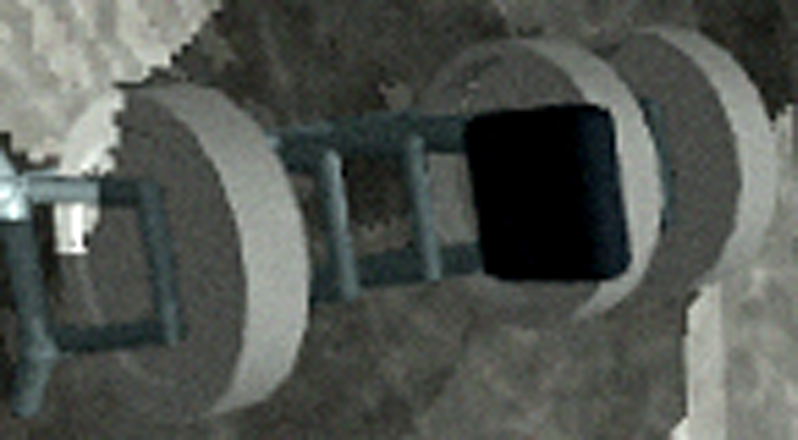

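Run:
```python
from h import *
p=camera_params('wrist');im=cv2.imread('pics/w3.png')
o=[]
ry=np.array([-.1,.995,0]);rx=np.array([.995,.1,0])
for t in(-.06,.024,.06):
    c=np.array([.427,.135,.04])+ry*(t-.006)
    M=np.zeros((200,200,2),np.float32)
    for i in range(200):
        for j in range(200): M[i,j]=proj(p,c+rx*(100-j)*-.00035+np.array([0,0,(100-i)*.00035]),True)
    w=cv2.remap(im,M,None,2);w=cv2.normalize(np.clip(w[30:170,30:170].astype(float),70,150),None,0,255,32).astype(np.uint8);o.append(cv2.resize(w,(260,260)))
cv2.imwrite('pics/rect.png',np.hstack(o))
```

```text
(no output)
```

View pics/rect.png

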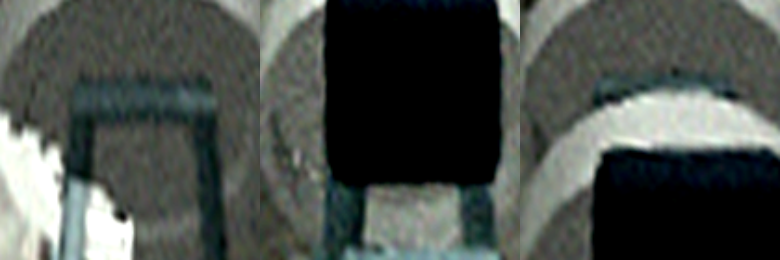

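```bash
python3 -m inch '[[1,0,0,3,0,0],[2.5,1,-1,6,0,0],[2.5,2,-2,9,0,0],[2.5,3,-3,12,0,0],[2.5,3,-3,12,0,0],[2.5,3,-3,12,0,0],[2.5,3,-3,12,0,0],[2.5,3,-3,12,0,0]]'
python3 - <<'E'
from h import *
im,p=snap('wrist','w4');im=im[:,:,::-1];s=telemetry.read_state();print(s['position'],s['joint_positions'].round(2),p['eye'])
o=[]
ry=np.array([-.1,.995,0]);rx=np.array([.995,.1,0])
for t in(-.06,.024,.06):
    c=np.array([.427,.135,.04])+ry*(t-.006)
    M=np.zeros((200,200,2),np.float32)
    for i in range(200):
        for j in range(200): M[i,j]=proj(p,c+rx*(j-100)*.00035+np.array([0,0,(100-i)*.00035]),True)
    w=cv2.remap(im,M,None,2);o.append(np.clip((w.astype(float)-60)*2.5,0,255).astype(np.uint8))
a=cv2.resize(np.hstack(o),(798,266))
P=proj(p,[.43,.12,.04],True).astype(int);print(P)
c=im[P[1]-50:P[1]+50,P[0]-120:P[0]+120];c=np.clip((c.astype(float)-50)*2,0,255).astype(np.uint8);c=cv2.resize(c,(798,332),interpolation=2)
cv2.imwrite('pics/w4c.png',np.vstack([a,c]))
E
```

```text
clock: 18.45
position: [0.5239, 0.0311, 0.0896]
ee_rot: [-0.135, -2.904, -1.114]
force: [0.4, -0.7, 0.7]
gripper_width: 0.0865
[0.52380495 0.03105199 0.08954434] [ 0.04  0.59  0.34  1.92 -0.95  1.21  2.44] [ 0.45209401 -0.090879    0.23624936]
[307 101]
```

View pics/w4c.png

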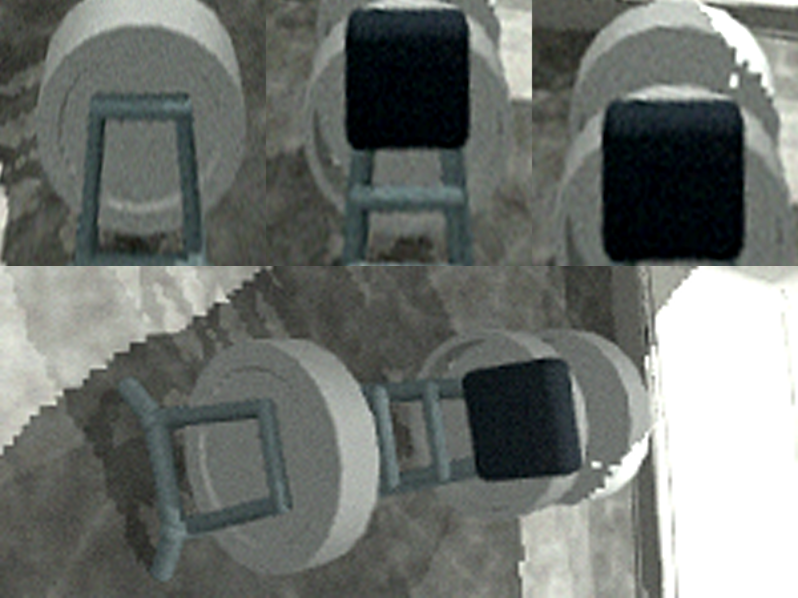

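```bash
python3 -m inch '[[0,0,3,-6,0,0],[0,0,6,-14,0,0],[0,0,9,-23,0,0],[0,0,10,-32,0,0],[0,0,10,-40,0,0],[0,0,10,-42,0,0],[0,0,10,-42,0,0],[0,0,10,-42,0,0]]'
python3 -m inch '[[-1,1,0,0,0,-9],[-3,2,0,0,0,-19],[-5,3,0,0,0,-29],[-7,4.3,0,0,0,-39],[-9,4.3,0,0,0,-49],[-9,4.3,0,0,0,-59],[-9,4.3,0,0,0,-69],[-9,4.3,0,0,0,-79]]' 20
python3 - <<'E'
from h import *
im,p=snap('wrist','w5');s=telemetry.read_state();print(s['position'],s['joint_positions'].round(2),R.from_rotvec(s['ee_rot']).as_matrix().round(3))
cv2.imwrite('pics/w5s.png',cv2.resize(im[:300,100:480,::-1],None,fx=2,fy=2,interpolation=2))
for t in (-.06,.024,.06):print(proj(p,np.array([.4265,.134,.068])+t*np.array([-.1,.995,0]),True))
print(p['eye'])
E
```

```text
clock: 19.5
position: [0.5238, 0.0305, 0.1896]
ee_rot: [0.144, 3.134, 0.0]
force: [0.1, -0.2, -0.4]
gripper_width: 0.0866
clock: 20.5
position: [0.4338, 0.0727, 0.1896]
ee_rot: [2.115, 2.319, -0.004]
force: [-0.7, 0.4, 1.8]
gripper_width: 0.0864
[0.43382537 0.07267371 0.18961601] [-0.86  0.09  0.66  2.07 -0.06  1.   -0.08] [[-0.083  0.997  0.001]
 [ 0.997  0.083 -0.004]
 [-0.004  0.    -1.   ]]
[277.81795235 201.66810363]
[277.0583274  115.52552976]
[276.76722314  78.46435287]
[0.42828095 0.14557015 0.38052342]
```

View pics/w5s.png

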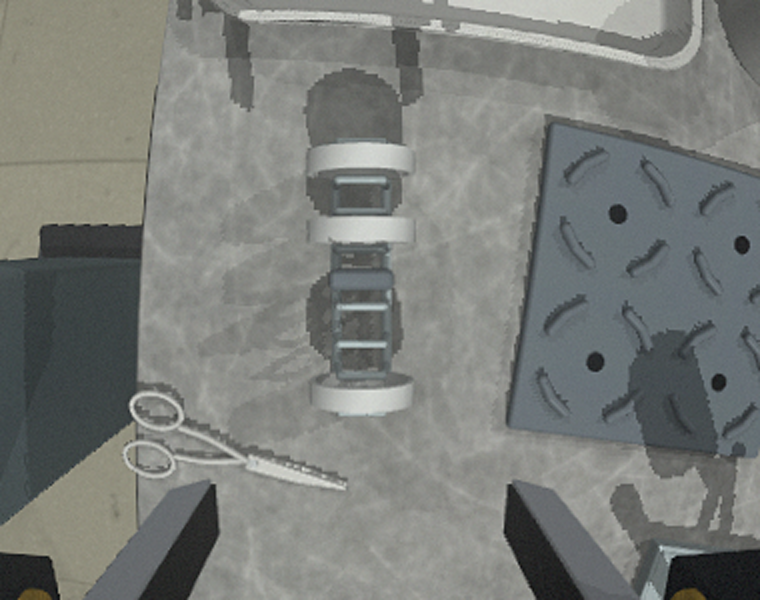

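```bash
python3 - <<'E'
from h import *
p=camera_params('wrist')
for n,u,v,z in[('l-60',361,394,.064),('l24',361,230,.064),('l60',361,160,.064),('grip',360,276,.082),('p',618,213,.01),('p',741,244,.01),('p',595,361,.01),('p',718,382,.01)]:
    print(n,onz(p,100+u/2,v/2,z,fray).round(4))
q=dict(fx=1);t=dict(np.load('x.npz')) if 0 else None
E
python3 - <<'E'
from h import *
im=cv2.imread('pics/top0.png');g=cv2.cvtColor(im,6)[182:245,210:276];p=camera_params('top')
m=(g<45).astype(np.uint8);n,l,st,c=cv2.connectedComponentsWithStats(m)
for k in range(1,n):
    if st[k][4]>=5:print(st[k][4],onz(p,*(c[k]+[210,182]),.01).round(4))
E
```

```text
l-60 [0.4349 0.0784 0.064 ]
l24 [0.4281 0.1589 0.064 ]
l60 [0.4253 0.1932 0.064 ]
grip [0.4295 0.1371 0.082 ]
p [0.5781 0.19   0.01  ]
p [0.6677 0.1865 0.01  ]
p [0.5745 0.0997 0.01  ]
p [0.6646 0.096  0.01  ]
6 [0.6652 0.1889 0.01  ]
```

```bash
python3 -m inch '[[0,0.4,-2,0,0,0],[0,0.4,-5,0,0,0],[0,0.4,-8,0,0,0],[0,0.4,-11,0,0,0],[0,0.4,-13,0,0,0],[0,0.4,-14.5,0,0,0],[0,0.4,-15,0,0,0],[0,0.4,-15,0,0,0]]'; python3 -m inch '[[0,0,0,0,0,0],[0,0,0,0,0,0],[0,0,0,0,0,0],[0,0,0,0,0,0],[0,0,0,0,0,0],[0,0,0.5,0,0,0],[0,0,1.5,0,0,0],[0,0,3,0,0,0]]' 150
python3 -m inch '[[0,0,1,0,0,0],[0,0,2.5,0,0,0],[0,0,4,0,0,0],[0,0,6,0,0,0],[0,0,8,0,0,0],[0,0,10,0,0,0],[0,0,12,0,0,0],[0,0,12,0,0,0]]'
python3 - <<'E'
from h import *
im,p=snap('wrist','w6');s=telemetry.read_state();print(s['position'],p['eye'],proj(p,s['position'],True))
cv2.imwrite('pics/w6s.png',cv2.resize(im[50:350,100:480,::-1],None,fx=2,fy=2,interpolation=2))
E
```

```text
clock: 21.55
position: [0.434, 0.0765, 0.0398]
ee_rot: [2.126, 2.309, -0.003]
force: [-0.1, 0.8, -0.5]
gripper_width: 0.0866
clock: 22.55
position: [0.434, 0.0764, 0.0707]
ee_rot: [2.126, 2.309, -0.004]
force: [0.3, 0.1, -0.6]
gripper_width: 0.0483
clock: 23.55
position: [0.4346, 0.0766, 0.1921]
ee_rot: [2.125, 2.309, 0.0]
force: [0.5, -0.6, -0.0]
gripper_width: 0.0487
[0.43410498 0.07650126 0.19118404] [0.42938998 0.14928936 0.38310957] [277.45523045 247.10709626]
```

View pics/w6s.png

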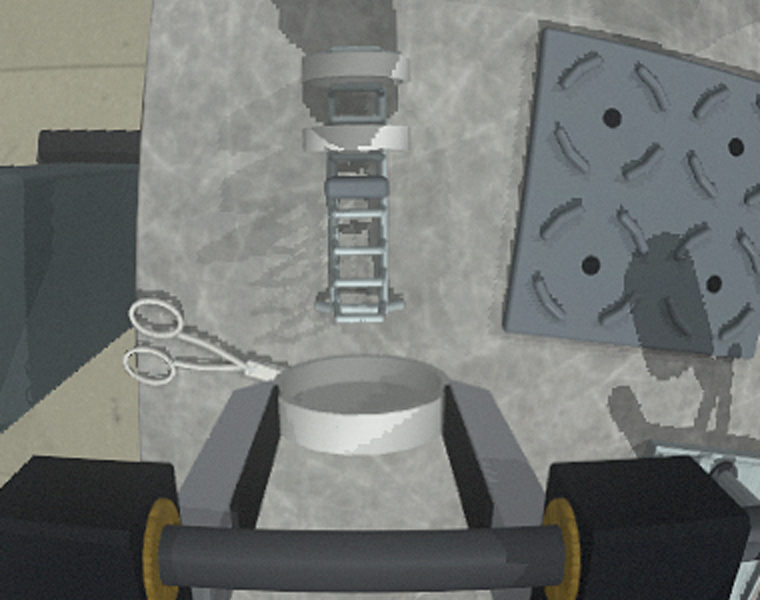

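Run:
```python
from h import *
p=camera_params('wrist');c=np.array([.4345,.0765,.193])
f=lambda X:((proj(p,X,True)-[100,50])*2).round(0)
for d in(-.014,0,.014):
    print(d,'topfaceside',f(c+[0,-.006,d+.028]),'rimtop',f(c+[0,.006,d+.028]),'rimbottom',f(c+[0,.006,d-.028]),'L',f(c+[-.028,.006,d]),'R',f(c+[.028,.006,d]))
```

```text
-0.014 topfaceside [356. 433.] rimtop [359. 396.] rimbottom [359. 341.] L [275. 358.] R [443. 372.]
0 topfaceside [356. 454.] rimtop [359. 414.] rimbottom [359. 353.] L [269. 372.] R [449. 386.]
0.014 topfaceside [355. 478.] rimtop [359. 436.] rimbottom [359. 365.] L [263. 388.] R [455. 402.]
```

```bash
python3 -m inch '[[1.5,0.3,0.5,0,0,10.3],[3,0.6,1,0,0,20.6],[5,0.9,1,0,0,31],[7,1.2,1,0,0,41],[9,1.5,1,0,0,51],[11,1.8,1,0,0,62],[12.5,2,1,0,0,72],[12.5,2,1,0,0,83]]'
python3 -m inch '[[1.5,0,0,-0.4,-9,0],[3,0,0,-0.7,-19,0],[5,0,-1,-1.1,-29,0],[7,0,-3,-1.5,-39,0],[9,0,-5,-1.9,-48,0],[11,-0.1,-7,-2.1,-55,0],[11.5,-0.1,-8,-2.1,-55,0],[11.5,-0.1,-8,-2.1,-55,0]]'
python3 - <<'E'
from h import *
s=telemetry.read_state();print(s['position'],s['joint_positions'].round(2),R.from_rotvec(s['ee_rot']).as_matrix().round(3),camera_params('wrist')['eye'])
E
```

```text
clock: 24.6
position: [0.5593, 0.0963, 0.1999]
ee_rot: [0.06, 3.139, 0.0]
force: [0.0, -0.2, -0.8]
gripper_width: 0.0484
clock: 25.6
position: [0.6519, 0.0424, 0.1631]
ee_rot: [0.13, 2.39, -0.235]
force: [0.2, 0.4, -0.1]
gripper_width: 0.0485
[0.65191684 0.04243295 0.16308955] [-0.67  0.29  0.39  2.18  1.41  0.32 -0.17] [[-0.736  0.159  0.659]
 [ 0.028  0.978 -0.205]
 [-0.677 -0.133 -0.724]] [0.47468406 0.08346961 0.25270592]
```

```bash
cat >> h.py <<'E'
def res(pos,tz,ty):
    "print shift cm and turn deg from now to TCP pose with tool z,tool y"
    s=telemetry.read_state();z=np.array(tz,float);z/=np.linalg.norm(z);y=np.array(ty,float);y-=z*(y@z);y/=np.linalg.norm(y)
    T=R.from_matrix(np.c_[np.cross(y,z),y,z]);d=(T*R.from_rotvec(s['ee_rot']).inv()).as_rotvec()
    print('shift',((np.array(pos)-s['position'])*100).round(2),'turn',np.degrees(d).round(1),'q',s['joint_positions'].round(2))
E
python3 -c "
from h import *
res([.66,.096,.12],[.819,-.031,-.574],[.038,.999,0])"
```

```text
shift [ 0.81  5.36 -4.31] turn [  6.4 -12.6   7.8] q [-0.67  0.29  0.39  2.18  1.41  0.32 -0.17]
```

```bash
python3 -m inch '[[0.1,0.8,-0.3,1,-1.5,1],[0.2,1.6,-0.7,2,-3,2],[0.3,2.4,-1.3,3,-5,3],[0.4,3.2,-2,4,-7,4.5],[0.6,4,-2.8,5,-9,6],[0.8,4.8,-3.6,6,-11,7],[0.8,5.4,-4.3,6.4,-12.6,7.8],[0.8,5.4,-4.3,6.4,-12.6,7.8]]'
python3 -c "
from h import *
res([.66,.096,.12],[.819,-.031,-.574],[.038,.999,0])"
```

```text
clock: 26.6
position: [0.6588, 0.0958, 0.118]
ee_rot: [0.041, 2.185, -0.023]
force: [-0.1, 0.2, -0.5]
gripper_width: 0.0485
shift [0.12 0.02 0.2 ] turn [ 0.1 -0.2  0. ] q [-0.41  0.42  0.06  2.32  2.57  0.58 -1.33]
```

```bash
python3 -m inch '[[0.8,0,-1,0,0,0],[1.6,0,-2.5,0,0,0],[1.6,0,-4,0,0,0],[1.6,0,-5.5,0,0,0],[1.6,0,-6.8,0,0,0],[1.6,0,-7.8,0,0,0],[1.6,0,-8.4,0,0,0],[1.6,0,-8.4,0,0,0]]'
python3 -c "
from h import *
res([.6747,.0956,.031],[.819,-.031,-.574],[.038,.999,0])"
```

```text
clock: 27.6
position: [0.6746, 0.0958, 0.0337]
ee_rot: [0.041, 2.186, -0.023]
force: [-2.0, -0.5, 2.1]
gripper_width: 0.0487
shift [ 0.01 -0.02 -0.27] turn [ 0.1 -0.2  0. ] q [-0.35  0.64  0.01  2.27  2.69  0.75 -1.46]
```

```bash
python3 -m inch '[[0,0,-0.1,0,0,0],[0,0,-0.15,0,0,0],[0,0,-0.15,0,0,0],[0,0,-0.15,0,0,0],[0,0,-0.15,0,0,0],[0,0,-0.15,0,0,0],[0,0,-0.15,0,0,0],[0,0,-0.15,0,0,0]]'
python3 -m inch '[[0,0,0,0,0,0],[0,0,0,0,0,0],[0,0,0,0,0,0],[0,0,0,0,0,0],[0,0,0,0,0,0],[-1,0,0.7,0,0,0],[-3,0,3,0,0,0],[-6,0,7,0,0,0]]' 52
python3 - <<'E'
from h import *
s=telemetry.read_state()
im,p=snap('side','s3');im2,p2=snap('top','t3')
P=proj(p,[.6646,.096,.02]).astype(int);Q=proj(p2,[.6646,.096,.02]).astype(int);print(P,Q)
o=np.hstack([cv2.resize(i[b-50:b+50,a-66:a+66],(396,300),interpolation=2) for i,(a,b) in((im,P),(im2,Q))])
cv2.imwrite('pics/c4.png',o[:,:,::-1])
g=cv2.cvtColor(im2,7)[Q[1]-15:Q[1]+15,Q[0]-15:Q[0]+15];m=(g>140).astype(np.uint8)
n,l,st,c=cv2.connectedComponentsWithStats(m)
for k in range(1,n):
    if st[k][4]>60:print(st[k],onz(p2,*(c[k]+Q-15),.022).round(4))
E
```

```text
clock: 28.6
position: [0.6747, 0.0958, 0.0328]
ee_rot: [0.041, 2.185, -0.023]
force: [-6.2, -0.8, 6.6]
gripper_width: 0.0484
clock: 29.6
position: [0.6133, 0.0955, 0.1026]
ee_rot: [0.041, 2.186, -0.024]
force: [0.3, -0.7, 0.6]
gripper_width: 0.0751
[256 257] [258 194]
[  6   5  19  19 277] [0.6712 0.0993 0.022 ]
```

View pics/c4.png

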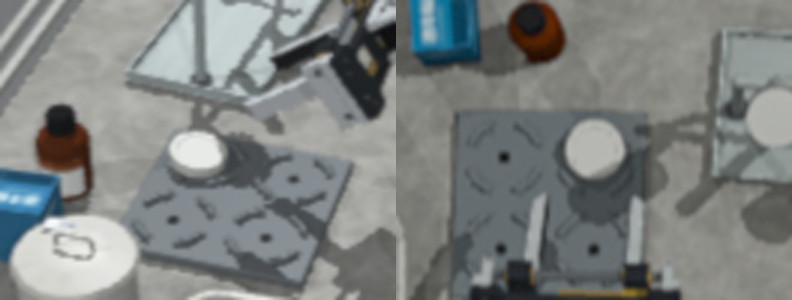

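Run:
```python
from h import *
p=camera_params('top')
im=cv2.imread('pics/t3.png');g=cv2.cvtColor(im,6)
for a,b in((504,157),(501,249),(594,250),(597,158)):
    u,v=192+(a-396)/3,144+b/3
    print((round(u,1),round(v,1)),onz(p,u,v,.01).round(4))
P=camera_params('side')
for a,b in((173,219),(265,238),(293,179)):
    print('side',onz(P,190+a/3,207+b/3,.01).round(4))
print('side lid top',onz(P,190+197/3,207+150/3,.022).round(4))
res([.669,.0975,.12],[0,0,-1],[.038,.999,0])
```

```text
(228.0, 196.3) [0.6642 0.1874 0.01  ]
(227.0, 227.0) [0.5736 0.1898 0.01  ]
(258.0, 227.3) [0.5711 0.0996 0.01  ]
(259.0, 196.7) [0.6615 0.0964 0.01  ]
side [0.6621 0.1895 0.01  ]
side [0.5724 0.1936 0.01  ]
side [0.5694 0.1033 0.01  ]
side lid top [0.6672 0.0982 0.022 ]
shift [5.62 0.13 1.38] turn [ 2.  54.9 -0. ] q [-0.42  0.41  0.03  2.42  2.57  0.67 -1.37]
```

```bash
python3 -m inch '[[0,0,3,0.3,7,0],[0,0,5,0.6,16,0],[1,0,5,1,26,0],[2.5,0,5,1.4,36,0],[4,0,5,1.7,46,0],[5.6,0.1,5,2,54.9,0],[5.6,0.1,5,2,54.9,0],[5.6,0.1,5,2,54.9,0]]' 40
python3 -c "
from h import *
res([.669,.0975,.032],[0,0,-1],[.038,.999,0])"
```

```text
clock: 30.7
position: [0.6673, 0.0846, 0.1547]
ee_rot: [0.128, 2.687, -0.214]
force: [-1.4, -1.3, -1.0]
gripper_width: 0.0791
shift [  0.17   1.29 -12.27] turn [ 9.4 25.2  3.2] q [-0.28  0.36 -0.05  1.89  0.59  0.6   0.71]
```

```bash
python3 -m inch '[[0,0.3,-0.5,2,5,0.5],[0,0.6,-1,4,10,1],[0.1,1,-2,6,16,2],[0.2,1.3,-3,8,22,3],[0.2,1.3,-4,9.4,25.2,3.2],[0.2,1.3,-5,9.4,25.2,3.2],[0.2,1.3,-6,9.4,25.2,3.2],[0.2,1.3,-6,9.4,25.2,3.2]]'
python3 -c "
from h import *
res([.669,.0975,.032],[0,0,-1],[.038,.999,0])"
```

```text
clock: 31.7
position: [0.6683, 0.0981, 0.094]
ee_rot: [-0.059, -3.141, 0.002]
force: [-0.5, -0.8, 0.7]
gripper_width: 0.0794
shift [ 0.07 -0.06 -6.2 ] turn [ 0.1 -0.  -0. ] q [-0.02  0.62 -0.24  1.55  0.17  0.99  1.22]
```

```bash
python3 -m inch '[[0.1,0,-1,0,0,0],[0.1,0,-2.5,0,0,0],[0.1,0,-4,0,0,0],[0.1,0,-5,0,0,0],[0.1,0,-5.8,0,0,0],[0.1,0,-6.3,0,0,0],[0.1,0,-6.3,0,0,0],[0.1,0,-6.3,0,0,0]]'
python3 -m inch '[[0,0,0,0,0,0],[0,0,0,0,0,0],[0,0,0,0,0,0],[0,0,0,0,0,0],[0,0,0,0,0,0],[0,0,0.2,0,0,0],[0,0,0.4,0,0,0],[0,0,0.8,0,0,0]]' 130
python3 -c "
from h import *
s=telemetry.read_state();print(s['position'],s['gripper_width'],s['force'])"
```

```text
clock: 32.7
position: [0.6696, 0.0981, 0.0314]
ee_rot: [0.059, 3.141, -0.001]
force: [-0.5, 1.2, 0.4]
gripper_width: 0.0795
clock: 33.7
position: [0.6695, 0.0981, 0.0396]
ee_rot: [0.059, 3.141, -0.001]
force: [-0.7, -0.4, -0.8]
gripper_width: 0.0457
[0.66952334 0.09809688 0.03958222] 0.045748021871948145 [-0.67611529 -0.38012934 -0.83810359]
```

Run:
```python
from h import *
im,p=snap('wrist','w7');s=telemetry.read_state()
for z in(.02,.04):print(proj(p,[.662,.097,z],True),proj(p,[.6695,.098,z],True))
cv2.imwrite('pics/w7s.png',cv2.resize(im[100:400,80:480,::-1],None,fx=2,fy=2,interpolation=2))
```

```text
[278.16887634 225.46254418] [280.0569182  235.90152942]
[277.92987142 234.82817388] [279.99880277 246.13005389]
```

View pics/w7s.png

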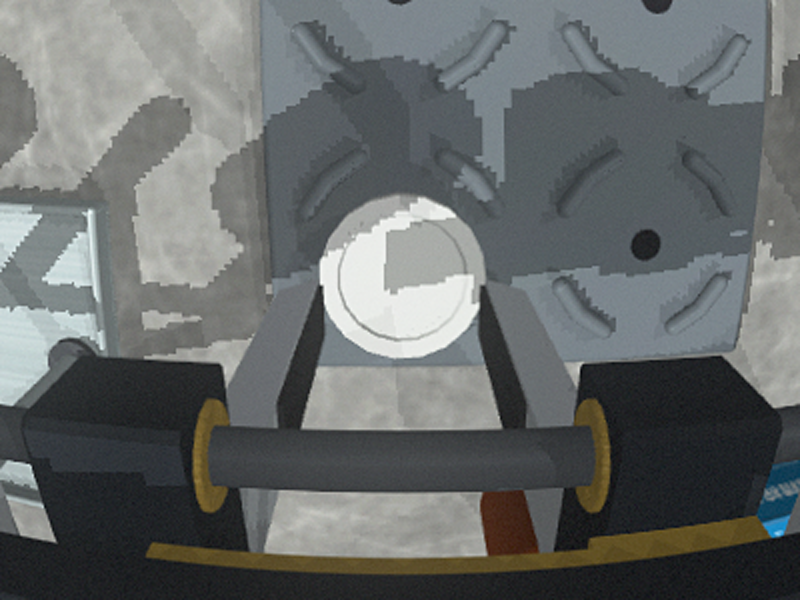

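Run:
```python
from h import *
p=camera_params('wrist')
h=onz(p,80+646/2,100+244/2,.01,fray);print(h, h-[.0034,.0899,0])
for z in(.022,.03):print(onz(p,80+402.5/2,100+276/2,z,fray))
```

```text
[0.6667918  0.18976538 0.01      ] [0.6633918  0.09986538 0.01      ]
[0.6709426  0.09884572 0.022     ]
[0.66817598 0.09893087 0.03      ]
```

```bash
python3 -m inch '[[-0.3,0,0,0,0,0],[-0.6,0.1,0,0,0,0],[-0.6,0.1,0,0,0,0],[-0.6,0.1,-0.4,0,0,0],[-0.6,0.1,-0.7,0,0,0],[-0.6,0.1,-0.8,0,0,0],[-0.6,0.1,-0.8,0,0,0],[-0.6,0.1,-0.8,0,0,0]]'
python3 -m inch '[[0,0,0,0,0,0],[0,0,0,0,0,0],[0,0,0,0,0,0],[0,0,0,0,0,0],[0,0,0,0,0,0],[0,0,2,0,0,0],[0,0,5,0,0,0],[0,0,9,0,0,0]]' 40
python3 - <<'E'
from h import *
im,p=snap('wrist','w8');g=cv2.cvtColor(im,7)
h=None
n,l,st,c=cv2.connectedComponentsWithStats((g<40).astype(np.uint8)) if 0 else cv2.connectedComponentsWithStats((g<55).astype(np.uint8))
for k in range(1,n):
    if 40<st[k][4]<600 and c[k][1]<330:print('hole',st[k],onz(p,*c[k],.01,fray).round(4))
n,l,st,c=cv2.connectedComponentsWithStats((g>140).astype(np.uint8))
for k in range(1,n):
    if 800<st[k][4]<9000 and c[k][1]<330:print('wh',st[k],c[k],onz(p,st[k][0]+st[k][2]/2-.5,st[k][1]+st[k][3]/2-.5,.022,fray).round(4))
print(proj(p,[.6634,.0999,.022],True))
E
```

```text
clock: 34.75
position: [0.6639, 0.0992, 0.0323]
ee_rot: [0.059, 3.14, -0.001]
force: [-0.3, -0.4, 1.4]
gripper_width: 0.0459
clock: 35.75
position: [0.6636, 0.0992, 0.1241]
ee_rot: [0.059, 3.14, -0.001]
force: [0.2, 0.3, -0.3]
gripper_width: 0.0796
hole [273 104  12  12 106] [0.5733 0.1009 0.01  ]
hole [369 106  11  12 101] [0.5758 0.1915 0.01  ]
hole [366 199  11  11  95] [0.666  0.1889 0.01  ]
hole [212 315  37   4  50] [0.7878 0.038  0.01  ]
wh [ 413  183  147  102 6821] [481.04750037 239.10423692] [0.7009 0.3248 0.022 ]
wh [   0  185   67   43 1847] [ 26.82782891 201.81266919] [ 0.6504 -0.1873  0.022 ]
wh [ 250  185   61   60 2835] [279.89276896 214.6680776 ] [0.6706 0.0987 0.022 ]
wh [  73  188   69   31 1309] [108.86096257 203.24904507] [ 0.6521 -0.0779  0.022 ]
wh [  40  221  126   61 4501] [ 95.06376361 247.74050211] [ 0.7046 -0.0946  0.022 ]
wh [ 196  238  155   77 6994] [264.92922505 280.89176437] [0.7336 0.0893 0.022 ]
wh [136 255  32  53 851] [151.44888367 279.58284371] [ 0.7388 -0.0406  0.022 ]
[281.05833242 206.99668376]
```

Run:
```python
from h import *
print(r.tip_extent,[a for a in dir(r) if a[0]!='_'])
s=telemetry.read_state();p=camera_params('wrist')
M=R.from_rotvec(s['ee_rot']).as_matrix()
print('cam in tool',M.T@(p['eye']-s['position']))
for k in(-.017,0,.017):
  for w in(.0398,-.0398):
    print(k,w,[proj(p,s['position']+M@[x,w,k],True).round(0) for x in(-.008,.008)])
im=cv2.imread('pics/w8.png');cv2.imwrite('pics/w8s.png',cv2.resize(im[60:400,120:480],None,fx=2.2,fy=1.75,interpolation=2))
```

```text
0.017 ['PlanningError', 'tip_extent']
cam in tool [ 7.11743485e-02  9.05921484e-05 -1.91134915e-01]
-0.017 0.0398 [array([347., 268.]), array([349., 243.])]
-0.017 -0.0398 [array([213., 268.]), array([211., 243.])]
0 0.0398 [array([342., 257.]), array([344., 234.])]
0 -0.0398 [array([218., 257.]), array([217., 233.])]
0.017 0.0398 [array([338., 248.]), array([339., 226.])]
0.017 -0.0398 [array([223., 248.]), array([221., 226.])]
```

```bash
python3 -m inch '[[0.2,0,-2,0,0,0],[0.2,0,-4,0,0,0],[0.2,0,-6,0,0,0],[0.2,0,-8,0,0,0],[0.2,0,-9,0,0,0],[0.2,0,-9.3,0,0,0],[0.2,0,-9.5,0,0,0],[0.2,0,-9.5,0,0,0]]'
python3 -m inch '[[0,0,-0.3,0,0,0],[0,0,-0.6,0,0,0],[0,0,-0.8,0,0,0],[0,0,-0.8,0,0,0],[0,0,-0.8,0,0,0],[0,0,-0.8,0,0,0],[0,0,-0.8,0,0,0],[0,0,-0.8,0,0,0]]'
```

```text
clock: 36.8
position: [0.6685, 0.0999, 0.0358]
ee_rot: [0.059, 3.133, 0.001]
force: [-0.3, 0.7, 0.2]
gripper_width: 0.0796
clock: 37.8
position: [0.6685, 0.0999, 0.0278]
ee_rot: [0.059, 3.133, 0.001]
force: [0.1, -0.4, 0.3]
gripper_width: 0.0795
```

```bash
python3 -m inch '[[-0.1,-0.1,-0.1,0,0,0],[-0.2,-0.1,-0.2,0,0,0],[-0.2,-0.1,-0.3,0,0,0],[-0.2,-0.1,-0.3,0,0,0],[-0.2,-0.1,-0.3,0,0,0],[-0.2,-0.1,-0.3,0,0,0],[-0.2,-0.1,-0.3,0,0,0],[-0.2,-0.1,-0.3,0,0,0]]'
```

```text
clock: 38.8
position: [0.6665, 0.0988, 0.0249]
ee_rot: [0.059, 3.133, 0.001]
force: [-0.2, -0.3, 0.0]
gripper_width: 0.079
```

```bash
python3 -m inch '[[0,0,-0.2,0,0,0],[0,0,-0.4,0,0,0],[0,0,-0.6,0,0,0],[0,0,-0.8,0,0,0],[0,0,-0.8,0,0,0],[0,0,-0.8,0,0,0],[0,0,-0.8,0,0,0],[0,0,-0.8,0,0,0]]'
python3 -m inch '[[0,0,-0.2,0,0,0],[0,0,-0.4,0,0,0],[0,0,-0.6,0,0,0],[0,0,-0.6,0,0,0],[0,0,-0.6,0,0,0],[0,0,-0.6,0,0,0],[0,0,-0.6,0,0,0],[0,0,-0.6,0,0,0]]'
```

```text
clock: 39.8
position: [0.6666, 0.0988, 0.0169]
ee_rot: [0.059, 3.132, 0.001]
force: [0.7, 0.2, -0.7]
gripper_width: 0.0793
clock: 40.8
position: [0.6666, 0.0988, 0.011]
ee_rot: [0.059, 3.132, 0.001]
force: [-0.4, -0.2, -0.2]
gripper_width: 0.0794
```

```bash
python3 -m inch '[[0,0,-0.2,0,0,0],[0,0,-0.4,0,0,0],[0,0,-0.6,0,0,0],[0,0,-0.8,0,0,0],[0,0,-0.8,0,0,0],[0,0,-0.8,0,0,0],[0,0,-0.8,0,0,0],[0,0,-0.8,0,0,0]]'
python3 -m inch '[[0,0,0,0,0,0],[0,0,0,0,0,0],[0,0,0,0,0,0],[0,0,0,0,0,0],[0,0,0,0,0,0],[0,0,0,0,0,0],[0,0,0,0,0,0],[0,0,0,0,0,0]]' 130
```

```text
clock: 41.8
position: [0.6666, 0.0988, 0.003]
ee_rot: [0.059, 3.132, 0.001]
force: [1.0, 0.3, 0.1]
gripper_width: 0.0791
clock: 42.8
position: [0.6665, 0.0986, 0.003]
ee_rot: [0.059, 3.133, 0.001]
force: [-4.0, -3.5, 2.8]
gripper_width: 0.0553
```

```bash
python3 -m inch '[[0,0,0.4,0,0,0],[0,0,0.9,0,0,0],[-0.3,0,1,0,0,0],[-0.7,0,1,0,0,0],[-0.7,0,0.6,0,0,0],[-0.7,0,0.2,0,0,0],[-0.7,0,0,0,0,0],[-0.7,0,0,0,0,0]]'
python3 -m inch '[[0,0,0,0,0,0],[0,0,0,0,0,0],[0,0,0,0,0,0],[0,0,0,0,0,0],[0,0,1,0,0,0],[0,0,4,0,0,0],[0,0,8,0,0,0],[0,0,13,0,0,0]]' 40
cat > lid.py <<'E'
from h import *
import sys
def chk(name):
    im,p=snap('wrist',name);g=cv2.cvtColor(im,7)
    n,l,st,c=cv2.connectedComponentsWithStats((g<55).astype(np.uint8))
    for k in range(1,n):
        if 40<st[k][4]<600 and c[k][1]<330:
            X=onz(p,*c[k],.01,fray)
            if .55<X[0]<.7 and .08<X[1]<.21:print('hole',X.round(4))
    n,l,st,c=cv2.connectedComponentsWithStats((g>140).astype(np.uint8))
    for k in range(1,n):
        if 800<st[k][4]<9000:
            X=onz(p,st[k][0]+st[k][2]/2-.5,st[k][1]+st[k][3]/2-.5,.022,fray)
            if .38<X[0]<.72 and 0.04<X[1]<.25:print('wh',st[k],X.round(4))
chk(sys.argv[1])
E
python3 lid.py w9
```

```text
clock: 43.8
position: [0.6595, 0.0987, 0.0028]
ee_rot: [0.059, 3.133, 0.001]
force: [-0.1, 0.2, 0.3]
gripper_width: 0.0549
clock: 44.8
position: [0.6591, 0.0986, 0.1343]
ee_rot: [0.059, 3.133, 0.001]
force: [-0.0, -0.8, -0.3]
gripper_width: 0.0792
hole [0.5734 0.1008 0.01  ]
hole [0.5759 0.1911 0.01  ]
hole [0.6658 0.1888 0.01  ]
wh [ 253  181   57   57 2538] [0.664  0.0992 0.022 ]
```

```bash
python3 -m inch '[[-3,1,1.5,0,0,-10.3],[-6,2,1.5,0,0,-20.6],[-9,3,1.5,0,0,-31],[-12,4,1.5,0,0,-41],[-15,5,1.5,0,0,-51],[-18,6,1.5,0,0,-62],[-21,6,1.5,0,0,-72],[-23.2,6,1.5,0,0,-83]]' 20
python3 - <<'E'
from h import *
im,p=snap('wrist','w10');res([.4275,.159,.015],[0,0,-1],[.996,.087,0])
g=cv2.cvtColor(im,7)
n,l,st,c=cv2.connectedComponentsWithStats((g>140).astype(np.uint8))
for k in range(1,n):
    if 150<st[k][4]<9000:
        X=onz(p,st[k][0]+st[k][2]/2-.5,st[k][1]+st[k][3]/2-.5,.064,fray)
        if .36<X[0]<.5 and .05<X[1]<.25:print(st[k],X.round(4))
for y in(.159,.1945):print(proj(p,[.4275,y,.066],True))
E
```

```text
clock: 45.85
position: [0.4291, 0.1596, 0.1574]
ee_rot: [2.117, 2.302, -0.013]
force: [0.5, 0.2, 0.6]
gripper_width: 0.0865
shift [  0.03  -0.06 -14.24] turn [0.9 0.2 0.8] q [-0.37  0.16 -0.07  2.05  0.03  0.93 -0.39]
[214 264  39  13 185] [0.3901 0.0954 0.064 ]
[266 267  27  21 153] [0.4351 0.0919 0.064 ]
[189 292  78  23 635] [0.3854 0.0571 0.064 ]
[276.73213471 210.38040591]
[280.05772383 171.21917745]
```

```bash
python3 -m inch '[[0,0,-2,0.9,0.2,0.8],[0,0,-5,0.9,0.2,0.8],[0,0,-8,0.9,0.2,0.8],[0,0,-11,0.9,0.2,0.8],[0,0,-12.5,0.9,0.2,0.8],[0,0,-13.7,0.9,0.2,0.8],[0,0,-14.2,0.9,0.2,0.8],[0,0,-14.2,0.9,0.2,0.8]]'
python3 -m inch '[[0,0,0,0,0,0],[0,0,0,0,0,0],[0,0,0,0,0,0],[0,0,0,0,0,0],[0,0,0,0,0,0],[0,0,0,0,0,0],[0,0,0.5,0,0,0],[0,0,1.5,0,0,0]]' 130
```

```text
clock: 46.9
position: [0.4274, 0.1597, 0.0156]
ee_rot: [2.123, 2.315, 0.001]
force: [1.5, 0.6, -0.4]
gripper_width: 0.0868
clock: 47.9
position: [0.4265, 0.1594, 0.0307]
ee_rot: [-2.123, -2.315, 0.002]
force: [0.7, -0.7, 0.0]
gripper_width: 0.0553
```

```bash
python3 -m inch '[[0,0,1.5,0,0,0],[0,0,3,0,0,0],[0,0,5,0,0,0],[0,0,7,0,0,0],[0,0,9,0,0,0],[0,0,11,0,0,0],[0,0,14,0,0,0],[0,0,15,0,0,0]]'
cat > prof.py <<'E'
from h import *
import sys
def prof(f,p,M,pos,k):
    g=cv2.cvtColor(cv2.imread(f'pics/{f}.png'),6)
    C=pos+M@[0,0,k]
    for y in(-.008,0,.008):
        print(f,y,[int(g[tuple(np.round(proj(p,C+M@[.006,y,-z/1000],True)[::-1]).astype(int))]) for z in range(-27,29,3)],
          [int(g[tuple(np.round(proj(p,C+M@[x/1000,y,-.028],True)[::-1]).astype(int))]) for x in(4,0,-4)])
s=telemetry.read_state();M=R.from_rotvec(s['ee_rot']).as_matrix()
im,p=snap('wrist',sys.argv[1]);prof(sys.argv[1],p,M,s['position'],float(sys.argv[2]))
t=np.r_[.43410498,.07650126,.19118404]
M6=R.from_rotvec([2.125,2.309,0]).as_matrix();p6=dict(p);p6['eye']=t+M6@(M.T@(p['eye']-s['position']))
p6['attitude']=(R.from_matrix(M6@M.T)*R.from_rotvec(p['attitude'])).as_rotvec();prof('w6',p6,M6,t,0)
E
python3 prof.py w11 -.025
```

```text
clock: 48.9
position: [0.427, 0.1596, 0.1828]
ee_rot: [2.123, 2.315, 0.002]
force: [0.5, -0.0, -0.3]
gripper_width: 0.055
w11 -0.008 [129, 119, 125, 144, 129, 119, 119, 122, 123, 122, 120, 122, 120, 119, 119, 120, 121, 120, 199] [197, 199, 204]
w11 0 [121, 114, 158, 148, 116, 120, 119, 123, 121, 121, 118, 119, 121, 119, 121, 119, 119, 121, 154] [217, 219, 197]
w11 0.008 [118, 120, 139, 142, 119, 121, 117, 121, 122, 122, 121, 122, 120, 117, 118, 121, 121, 120, 227] [221, 195, 193]
w6 -0.008 [161, 146, 125, 148, 148, 148, 147, 151, 152, 151, 149, 129, 125, 125, 123, 119, 125, 122, 119] [201, 201, 206]
w6 0 [152, 137, 151, 151, 150, 148, 151, 152, 152, 151, 142, 122, 122, 124, 121, 124, 121, 123, 118] [221, 222, 221]
w6 0.008 [154, 146, 148, 147, 144, 145, 144, 141, 137, 130, 125, 118, 120, 115, 114, 113, 113, 115, 119] [223, 201, 198]
```

```bash
python3 -m inch '[[1.5,0,0.5,0,0,-10.3],[3,0,1,0,0,-20.6],[4.5,0.3,1.5,0,0,-31],[6,0.6,2,0,0,-41],[7.5,1,2,0,0,-51],[9,1.3,2,0,0,-62],[10.5,1.6,2,0,0,-72],[12,2,2,0,0,-83]]'
python3 -m inch '[[2,0,0,0,0,-7],[4,0.5,0,0,0,-14],[5,1,0,0,0,-14],[5,1,0,0,0,-14],[5,1,0,0,0,-14],[5,1,0,0,0,-14],[5,1,0,0,0,-14],[5,1,0,0,0,-14]]'
python3 -c "
from h import *
res([.66,.188,.13],[.819,-.031,-.574],[-.038,-.999,0])"
```

```text
clock: 49.95
position: [0.5472, 0.1795, 0.2021]
ee_rot: [3.123, 0.325, -0.001]
force: [-0.5, 0.9, -0.2]
gripper_width: 0.055
clock: 50.95
position: [0.5972, 0.1895, 0.2023]
ee_rot: [3.14, -0.058, -0.001]
force: [0.1, 0.1, -0.2]
gripper_width: 0.0551
shift [ 6.28 -0.15 -7.23] turn [ -2. -55.  -0.] q [-0.48  0.42  0.17  1.61 -0.07  1.13 -1.91]
```

```bash
python3 -m inch '[[1,0,-0.5,-0.3,-8,0],[2,0,-1,-0.6,-15,0],[3,0,-2,-0.9,-22,0],[4,-0.1,-3,-1.2,-29,0],[5,-0.1,-4,-1.5,-36,0],[5.5,-0.1,-5,-1.7,-43,0],[6,-0.1,-6,-1.9,-50,0],[6.3,-0.1,-7,-2,-55,0]]'
python3 -c "
from h import *
res([.66,.188,.13],[.819,-.031,-.574],[-.038,-.999,0])"
```

```text
clock: 51.95
position: [0.6662, 0.2169, 0.1941]
ee_rot: [2.809, -0.094, 1.191]
force: [0.4, -0.7, -2.4]
gripper_width: 0.0554
shift [-0.62 -2.89 -6.41] turn [ 2.8 -9.1  3.3] q [-1.39  0.5   0.98  2.06  0.62  0.19 -2.82]
```

```bash
python3 -c "
from h import *
res([.55,.17,.23],[0,0,-1],[.707,-.707,0])"
```

```text
shift [-11.62  -4.69   3.59] turn [-13.1  45.7  46.1] q [-1.39  0.5   0.98  2.06  0.62  0.19 -2.82]
```

```bash
python3 -m inch '[[-1.5,-0.6,0.5,-2,6,6],[-3,-1.2,1,-4,12,12],[-5,-1.8,1.5,-5,18,18],[-7,-2.5,2,-7,24,24],[-9,-3.2,2.5,-9,30,30],[-10,-4,3,-11,36,36],[-11,-4.5,3.6,-12.5,42,42],[-11.6,-4.7,3.6,-13.1,45.7,46.1]]'
python3 -c "
from h import *
res([.55,.17,.23],[0,0,-1],[.996,.087,0])"
```

```text
clock: 52.95
position: [0.5505, 0.1695, 0.2312]
ee_rot: [-2.899, -1.207, 0.002]
force: [-0.8, -1.1, -1.3]
gripper_width: 0.0555
shift [-0.05  0.05 -0.12] turn [ 0.  -0.1 49.8] q [-0.51  0.3   0.2   1.7  -0.07  1.15 -1.08]
```

```bash
python3 -m inch '[[0,0,0,0,0,10],[0,0,0,0,0,20],[0,0,0,0,0,30],[0,0,0,0,0,40],[0,0,0,0,0,50],[0,0,0,0,0,60],[0,0,0,0,0,70],[0,0,0,0,0,80]]'
python3 -m inch '[[0,0,0,0,0,10],[0,0,0,0,0,20],[0,0,0,0,0,30],[0,0,0,0,0,40],[0,0,0,0,0,50],[0,0,0,0,0,52.6],[0,0,0,0,0,52.6],[0,0,0,0,0,52.6]]'
python3 -c "
from h import *
res([.62,.188,.16],[.819,-.031,-.574],[.038,.999,0])"
```

```text
clock: 53.95
position: [0.5505, 0.1695, 0.2313]
ee_rot: [1.438, 2.793, -0.003]
force: [-0.4, 0.2, -0.2]
gripper_width: 0.0553
clock: 54.95
position: [0.5504, 0.1694, 0.2313]
ee_rot: [0.053, 3.14, -0.002]
force: [0.3, -0.4, -0.6]
gripper_width: 0.055
shift [ 6.96  1.86 -7.13] turn [ -1.9 -54.9  -0.2] q [-0.23  0.3  -0.15  1.69  0.05  1.15  1.14]
```

```bash
python3 -m inch '[[1,0.3,-0.5,-0.3,-8,0],[2,0.6,-1,-0.6,-15,0],[3,0.9,-2,-0.9,-22,0],[4,1.2,-3,-1.2,-29,0],[5,1.5,-4,-1.5,-36,0],[5.5,1.8,-5,-1.7,-43,0],[6,1.9,-6,-1.9,-50,0],[7,1.9,-7,-1.9,-54.9,0]]'
python3 -c "
from h import *
res([.62,.188,.16],[.819,-.031,-.574],[.038,.999,0])"
```

```text
clock: 55.95
position: [0.6144, 0.1673, 0.1743]
ee_rot: [0.077, 2.342, -0.099]
force: [0.1, -0.7, -0.8]
gripper_width: 0.0552
shift [ 0.56  2.07 -1.43] turn [ 2.2 -9.3  3. ] q [-0.68  0.24  0.12  2.21  1.52  0.45 -0.42]
```

Flipping as before; finish it.

```bash
python3 -m inch '[[0.1,0.3,-0.2,0.4,-1.5,0.5],[0.2,0.6,-0.4,0.8,-3,1],[0.3,1,-0.7,1.2,-5,1.5],[0.4,1.4,-1,1.6,-7,2],[0.5,1.8,-1.2,2,-8.5,2.5],[0.6,2.1,-1.4,2.2,-9.3,3],[0.6,2.1,-1.4,2.2,-9.3,3],[0.6,2.1,-1.4,2.2,-9.3,3]]'
python3 - <<'E'
from h import *
res([.62,.188,.16],[.819,-.031,-.574],[.038,.999,0])
print(np.array([.819,-.031,-.574])*np.array([[10],[20],[30],[40],[50],[60],[70],[80]]).round(1))
E
```

```text
clock: 56.95
position: [0.6205, 0.1882, 0.1606]
ee_rot: [0.042, 2.182, -0.021]
force: [-0.3, -0.4, 0.1]
gripper_width: 0.0556
shift [-0.05 -0.02 -0.06] turn [-0. -0.  0.] q [-0.67  0.32  0.06  2.3   2.1   0.59 -1.03]
[[  8.19  -0.31  -5.74]
 [ 16.38  -0.62 -11.48]
 [ 24.57  -0.93 -17.22]
 [ 32.76  -1.24 -22.96]
 [ 40.95  -1.55 -28.7 ]
 [ 49.14  -1.86 -34.44]
 [ 57.33  -2.17 -40.18]
 [ 65.52  -2.48 -45.92]]
```

```bash
python3 -m inch '[[0,0,0,-8.2,0.3,5.7],[0,0,0,-16.4,0.6,11.5],[0,0,0,-24.6,0.9,17.2],[0,0,0,-32.8,1.2,23],[0,0,0,-41,1.6,28.7],[0,0,0,-49,1.9,34.4],[0,0,0,-57.3,2.2,40.2],[0,0,0,-65.5,2.5,46]]'
python3 -m inch '[[0,0,0,-8.2,0.3,5.7],[0,0,0,-16.4,0.6,11.5],[0,0,0,-24.6,0.9,17.2],[0,0,0,-32.8,1.2,23],[0,0,0,-41,1.6,28.7],[0,0,0,-49,1.9,34.4],[0,0,0,-57.3,2.2,40.2],[0,0,0,-65.5,2.5,46]]'
python3 -c "
from h import *
res([.67,.1885,.104],[.819,-.031,-.574],[-.038,-.999,0])"
```

```text
clock: 57.95
position: [0.6206, 0.1883, 0.161]
ee_rot: [-1.451, 1.787, -0.789]
force: [-0.2, 0.0, -0.6]
gripper_width: 0.0556
clock: 58.95
position: [0.6208, 0.1885, 0.1613]
ee_rot: [-2.625, 0.498, -1.373]
force: [0.2, 0.4, -1.2]
gripper_width: 0.0555
shift [ 4.92  0.   -5.73] turn [-15.8   0.5  11.1] q [-1.14  0.37  0.61  2.32  2.24  0.44  1.54]
```

```bash
python3 -m inch '[[0.5,0,-0.3,-4,0.1,3],[1.2,0,-1,-8,0.2,5.5],[2,0,-1.8,-12,0.3,8],[3,0,-3,-15.8,0.5,11.1],[4,0,-4,-15.8,0.5,11.1],[4.9,0,-5,-15.8,0.5,11.1],[4.9,0,-5.7,-15.8,0.5,11.1],[4.9,0,-5.7,-15.8,0.5,11.1]]'
python3 -c "
from h import *
res([.6895,.1879,.022],[.819,-.031,-.574],[-.038,-.999,0])"
```

```text
clock: 59.95
position: [0.6694, 0.1881, 0.1037]
ee_rot: [2.771, -0.052, 1.442]
force: [0.3, -0.6, 0.4]
gripper_width: 0.0551
shift [ 2.01 -0.02 -8.17] turn [ 0. -0. -0.] q [-0.99  0.57  0.53  2.23  2.51  0.47  1.58]
```

```bash
python3 -m inch '[[1,0,-1,0,0,0],[2,0,-2.5,0,0,0],[2,0,-4,0,0,0],[2,0,-5.5,0,0,0],[2,0,-6.5,0,0,0],[2,0,-7.5,0,0,0],[2,0,-8,0,0,0],[2,0,-8.1,0,0,0]]'
python3 -m inch '[[0,0,-0.1,0,0,0],[0,0,-0.2,0,0,0],[0,0,-0.3,0,0,0],[0,0,-0.3,0,0,0],[0,0,-0.3,0,0,0],[0,0,-0.3,0,0,0],[0,0,-0.3,0,0,0],[0,0,-0.3,0,0,0]]'
```

```text
clock: 60.95
position: [0.6894, 0.1881, 0.0225]
ee_rot: [2.771, -0.052, 1.441]
force: [0.3, -0.1, 0.4]
gripper_width: 0.0548
clock: 61.95
position: [0.6894, 0.1881, 0.0195]
ee_rot: [2.771, -0.052, 1.441]
force: [-0.4, -0.0, -0.8]
gripper_width: 0.0554
```

```bash
python3 -m inch '[[0,0,-0.1,0,0,0],[0,0,-0.2,0,0,0],[0,0,-0.3,0,0,0],[0,0,-0.3,0,0,0],[0,0,-0.3,0,0,0],[0,0,-0.3,0,0,0],[0,0,-0.3,0,0,0],[0,0,-0.3,0,0,0]]'
```

```text
clock: 62.95
position: [0.6894, 0.1881, 0.0165]
ee_rot: [2.77, -0.052, 1.442]
force: [-2.2, 0.8, 5.4]
gripper_width: 0.0551
```

```bash
python3 -m inch '[[0,0,0,0,0,0],[0,0,0,0,0,0],[0,0,0,0,0,0],[0,0,0,0,0,0],[0,0,0,0,0,0],[-1,0,0.7,0,0,0],[-3,0,3,0,0,0],[-6,0,7,0,0,0]]' 60
python3 lid.py w12
python3 - <<'E'
from h import *
im2,p2=snap('top','t4');g=cv2.cvtColor(im2,7);P=proj(p2,[.66,.145,.02]).astype(int)
m=(g>135).astype(np.uint8);m[:P[1]-30]=0;m[P[1]+30:]=0;m[:,:P[0]-45]=0;m[:,P[0]+45:]=0
n,l,st,c=cv2.connectedComponentsWithStats(m)
for k in range(1,n):
    if st[k][4]>100:print(st[k],onz(p2,*c[k],.022).round(4))
res([.66,.188,.12],[0,0,-1],[-.038,-.999,0])
E
```

```text
clock: 63.95
position: [0.6282, 0.1875, 0.0865]
ee_rot: [2.77, -0.052, 1.439]
force: [0.4, 0.2, 1.0]
gripper_width: 0.0716
wh [ 344  228   64   84 2951] [0.6479 0.1056 0.022 ]
wh [ 244  230   67   56 2869] [0.6645 0.189  0.022 ]
[268 166  19  18 196] [0.7246 0.0356 0.022 ]
[197 178  13  22 134] [0.6834 0.2597 0.022 ]
[218 186  19  20 301] [0.6642 0.1886 0.022 ]
[249 186  19  19 264] [0.6654 0.1003 0.022 ]
[277 204  10  22 107] [0.6023 0.0311 0.022 ]
shift [ 3.27 -0.08  3.08] turn [ 1.9 55.  -0. ] q [-1.03  0.56  0.5   2.32  2.48  0.55  1.55]
```

```bash
python3 -m inch '[[0,0,1,8.2,-0.3,-5.7],[-1,0,2,16.4,-0.6,-11.5],[-2,0,3,24.6,-0.9,-17.2],[-3,0,4,32.8,-1.2,-23],[-4,0,5,41,-1.6,-28.7],[-5,0,5,49,-1.9,-34.4],[-5,0,5,57.3,-2.2,-40.2],[-5,0,5,65.5,-2.5,-46]]' 20
python3 -m inch '[[0,0,0,8.2,-0.3,-5.7],[0,0,0,16.4,-0.6,-11.5],[0,0,0,24.6,-0.9,-17.2],[0,0,0,32.8,-1.2,-23],[0,0,0,41,-1.6,-28.7],[0,0,0,49,-1.9,-34.4],[0,0,0,57.3,-2.2,-40.2],[0,0,0,65.5,-2.5,-46]]'
python3 -c "
from h import *
res([.56,.19,.20],[0,0,-1],[.038,.999,0])"
```

```text
clock: 65.05
position: [0.577, 0.1887, 0.1391]
ee_rot: [-1.775, 1.561, -0.957]
force: [-0.2, 0.3, 0.1]
gripper_width: 0.0866
clock: 66.05
position: [0.5767, 0.1886, 0.139]
ee_rot: [-0.321, 2.167, -0.214]
force: [0.5, -0.7, -1.1]
gripper_width: 0.0865
shift [-1.67  0.14  6.1 ] turn [ 11.4  54.  -17.6] q [-0.7   0.33  0.02  2.39  2.11  0.68 -0.79]
```

```bash
python3 -m inch '[[-0.2,0,1,1.5,7,-2],[-0.4,0,2,3,14,-4],[-0.6,0,3,4.5,21,-6],[-0.8,0,4,6,28,-9],[-1,0,5,7.5,35,-11],[-1.3,0,6,9,42,-13],[-1.6,0.1,6,10.5,49,-16],[-1.7,0.1,6,11.4,54,-17.6]]'
python3 -c "
from h import *
res([.56,.19,.20],[0,0,-1],[.707,.707,0])"
```

```text
clock: 67.05
position: [0.559, 0.1916, 0.2006]
ee_rot: [0.018, 3.055, -0.03]
force: [-1.1, -1.1, -1.3]
gripper_width: 0.0867
shift [ 0.1  -0.16 -0.06] turn [  3.    4.2 -44.3] q [-0.37  0.31 -0.05  1.76  0.08  1.01  1.1 ]
```

```bash
python3 -m inch '[[-2,0,0,1,1.5,-10],[-4,0,-1,2,2.5,-20],[-6,0,-2,2.5,3.5,-30],[-8,0,-3,3,4.2,-40],[-10,0,-3,3.5,4,-50],[-12,0.1,-3,4,4,-60],[-13,0.3,-3,4.5,4,-70],[-13.5,0.3,-3,5,3.8,-80]]'
python3 - <<'E'
from h import *
res([.4245,.1945,.015],[0,0,-1],[.996,.087,0])
im,p=snap('wrist','w13');cv2.imwrite('pics/w13s.png',cv2.resize(im[60:360,80:480,::-1],None,fx=2,fy=2,interpolation=2))
g=cv2.cvtColor(im,7)
for t in(125,160):
  n,l,st,c=cv2.connectedComponentsWithStats((g>t).astype(np.uint8))
  for k in range(1,n):
    if 150<st[k][4]<9000:
        X=onz(p,st[k][0]+st[k][2]/2-.5,st[k][1]+st[k][3]/2-.5,.064,fray)
        if .38<X[0]<.46 and .16<X[1]<.25:print(t,st[k],X.round(4))
print(proj(p,[.4245,.1945,.066],True))
E
```

```text
clock: 68.05
position: [0.423, 0.1945, 0.1704]
ee_rot: [-2.036, -2.381, -0.013]
force: [0.3, 0.7, 0.2]
gripper_width: 0.0868
shift [  0.15  -0.   -15.54] turn [-0.7 -0.1 -3.9] q [-0.57  0.16  0.09  2.03 -0.03  0.95 -0.31]
160 [264 201  44  16 528] [0.4291 0.1957 0.064 ]
[280.48549314 209.47975089]
```

```bash
python3 -m inch '[[0.2,0,-2,-0.7,-0.1,-3.9],[0.2,0,-5,-0.7,-0.1,-3.9],[0.2,0,-8,-0.7,-0.1,-3.9],[0.2,0,-11,-0.7,-0.1,-3.9],[0.2,0,-13,-0.7,-0.1,-3.9],[0.2,0,-14.5,-0.7,-0.1,-3.9],[0.2,0,-15.5,-0.7,-0.1,-3.9],[0.2,0,-15.5,-0.7,-0.1,-3.9]]'
python3 -m inch '[[0,0,0,0,0,0],[0,0,0,0,0,0],[0,0,0,0,0,0],[0,0,0,0,0,0],[0,0,0,0,0,0],[0,0,0,0,0,0],[0,0,0.5,0,0,0],[0,0,1.5,0,0,0]]' 130
python3 -m inch '[[0,0,1.5,0,0,0],[0,0,3,0,0,0],[0,0,5,0,0,0],[0,0,7,0,0,0],[0,0,9,0,0,0],[0,0,11,0,0,0],[0,0,14,0,0,0],[0,0,15,0,0,0]]'
python3 prof.py w14 -.025|head -3
```

```text
clock: 69.1
position: [0.4245, 0.1943, 0.0151]
ee_rot: [2.132, 2.307, -0.0]
force: [-0.5, 0.8, 0.2]
gripper_width: 0.0865
clock: 70.1
position: [0.4246, 0.1941, 0.0305]
ee_rot: [2.132, 2.307, -0.001]
force: [0.8, -0.5, 0.1]
gripper_width: 0.0555
clock: 71.1
position: [0.4252, 0.1944, 0.1827]
ee_rot: [2.132, 2.306, 0.004]
force: [0.0, 0.5, -1.0]
gripper_width: 0.055
w14 -0.008 [114, 129, 135, 114, 112, 116, 114, 115, 115, 118, 117, 113, 117, 116, 116, 114, 115, 191, 189] [188, 194, 122]
w14 0 [133, 147, 114, 112, 115, 115, 114, 114, 114, 115, 115, 117, 117, 116, 112, 118, 113, 163, 206] [209, 209, 210]
w14 0.008 [122, 137, 119, 115, 113, 116, 115, 115, 119, 115, 115, 115, 114, 113, 114, 117, 114, 220, 215] [210, 193, 114]
```

Run:
```python
import cv2,numpy as np
o=[cv2.resize(cv2.imread(f'pics/{f}.png')[190:310,215:345],(390,360),interpolation=2) for f in('w6','w11','w14')]
o.append(cv2.resize(cv2.imread('pics/w4.png')[60:120,340:405],(390,360),interpolation=2))
im=np.vstack([np.hstack(o[:2]),np.hstack(o[2:])]);cv2.imwrite('pics/cmp.png',cv2.resize(im,(650,600)))
```

```text
(no output)
```

View pics/cmp.png

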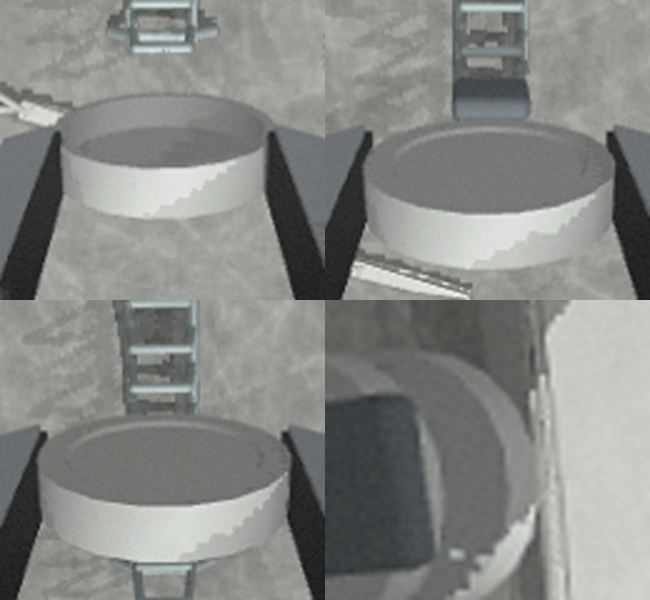

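```bash
python3 -m inch '[[1.5,0,0.5,0,0,10.3],[3,0,1,0,0,20.6],[4.5,0,1.5,0,0,31],[6,0,2,0,0,41],[7.5,0,2,0,0,51],[9,0,2,0,0,62],[10.5,0,2,0,0,72],[11,0,2,0,0,83]]'
python3 -m inch '[[0.2,0,0,0.2,5,0],[0.4,0,0,0.4,11,0],[0.6,0,0,0.6,17,0],[0.8,0,0,0.9,23,0],[1,0,0,1.1,29,0],[1,0,0,1.3,35,0],[1,0,0,1.5,40,0],[1,0,0,1.7,45,0]]'
python3 -c "
from h import *
res([.5527,.192,.10],[-.707,.027,-.707],[.038,.999,0])"
```

```text
clock: 72.15
position: [0.5355, 0.1941, 0.2019]
ee_rot: [-0.067, -3.139, -0.003]
force: [-1.2, -0.7, 0.6]
gripper_width: 0.0554
clock: 73.15
position: [0.5453, 0.194, 0.201]
ee_rot: [-0.052, -2.349, -0.018]
force: [0.2, -0.1, -0.5]
gripper_width: 0.055
shift [  0.74  -0.2  -10.1 ] turn [ 0.1 -0.4  0.3] q [-0.24  0.85 -0.06  1.11 -0.21  1.94  1.24]
```

```bash
python3 -m inch '[[0.2,0,-1.3,0,0,0],[0.4,0,-2.6,0,0,0],[0.7,-0.1,-4,0,0,0],[0.7,-0.2,-5.5,0,0,0],[0.7,-0.2,-7,0,0,0],[0.7,-0.2,-8.5,0,0,0],[0.7,-0.2,-10,0,0,0],[0.7,-0.2,-10,0,0,0]]'
python3 -c "
from h import *
res([.5527,.192,.019],[-.707,.027,-.707],[.038,.999,0])"
```

```text
clock: 74.15
position: [0.5518, 0.1919, 0.0997]
ee_rot: [-0.052, -2.347, -0.018]
force: [0.8, 0.2, 0.2]
gripper_width: 0.0552
shift [ 0.09  0.01 -8.07] turn [ 0.2 -0.5  0.3] q [-0.23  0.96 -0.05  1.14 -0.19  1.81  1.27]
```

```bash
python3 -m inch '[[0.1,0,-1.3,0,0,0],[0.1,0,-2.6,0,0,0],[0.1,0,-4,0,0,0],[0.1,0,-5.3,0,0,0],[0.1,0,-6.5,0,0,0],[0.1,0,-7.5,0,0,0],[0.1,0,-7.9,0,0,0],[0.1,0,-7.9,0,0,0]]'
python3 -m inch '[[0,0,-0.1,0,0,0],[0,0,-0.2,0,0,0],[0,0,-0.3,0,0,0],[0,0,-0.3,0,0,0],[0,0,-0.3,0,0,0],[0,0,-0.3,0,0,0],[0,0,-0.3,0,0,0],[0,0,-0.3,0,0,0]]'
```

```text
clock: 75.15
position: [0.5528, 0.1919, 0.0207]
ee_rot: [-0.052, -2.347, -0.018]
force: [0.1, 0.9, 0.3]
gripper_width: 0.0552
clock: 76.15
position: [0.5528, 0.1919, 0.0177]
ee_rot: [-0.052, -2.347, -0.018]
force: [0.3, -0.3, -0.5]
gripper_width: 0.0554
```

```bash
python3 -m inch '[[0,0,-0.1,0,0,0],[0,0,-0.2,0,0,0],[0,0,-0.3,0,0,0],[0,0,-0.3,0,0,0],[0,0,-0.3,0,0,0],[0,0,-0.3,0,0,0],[0,0,-0.3,0,0,0],[0,0,-0.3,0,0,0]]'
```

```text
clock: 77.15
position: [0.5529, 0.1919, 0.0149]
ee_rot: [-0.052, -2.348, -0.018]
force: [0.6, -1.1, 6.4]
gripper_width: 0.0552
```

Contact (6 N). Release and back out along the tool, then level up and look.

```bash
python3 -m inch '[[0,0,0,0,0,0],[0,0,0,0,0,0],[0,0,0,0,0,0],[0,0,0,0,0,0],[0,0,0,0,0,0],[1,0,1,0,0,0],[3,0,3.5,0,0,0],[6,0,8,0,0,0]]' 60
python3 -m inch '[[0,0,2,-0.2,-6,0],[0,0,4,-0.4,-12,0],[0,0,5,-0.6,-18,0],[0,0,5,-0.9,-24,0],[0,0,5,-1.1,-30,0],[0,0,5,-1.3,-35,0],[0,0,5,-1.5,-40,0],[0,0,5,-1.7,-45,0]]'
python3 lid.py w15
python3 - <<'E'
from h import *
im2,p2=snap('top','t5');g=cv2.cvtColor(im2,7);P=proj(p2,[.62,.145,.02]).astype(int)
m=(g>135).astype(np.uint8);m[:P[1]-40]=0;m[P[1]+40:]=0;m[:,:P[0]-45]=0;m[:,P[0]+45:]=0
n,l,st,c=cv2.connectedComponentsWithStats(m)
for k in range(1,n):
    if st[k][4]>100:print(st[k],onz(p2,*c[k],.022).round(4))
E
```

```text
clock: 78.15
position: [0.6132, 0.1917, 0.0958]
ee_rot: [-0.052, -2.346, -0.017]
force: [-0.0, 0.1, 0.7]
gripper_width: 0.0721
clock: 79.15
position: [0.614, 0.1919, 0.1472]
ee_rot: [-0.069, -3.135, -0.003]
force: [0.5, 0.2, -0.1]
gripper_width: 0.0715
hole [0.5738 0.1006 0.01  ]
wh [ 249  142   58   57 2591] [0.5812 0.1908 0.022 ]
wh [ 253  226   54   50 2115] [0.6649 0.1891 0.022 ]
[249 186  19  19 278] [0.6647 0.0999 0.022 ]
[243 192  44  58 595] [0.5647 0.0453 0.022 ]
```

```bash
python3 -m inch '[[-1.5,-0.1,-1,0,0,0],[-3.3,-0.1,-4,0,0,0],[-3.4,-0.1,-7,0,0,0],[-3.4,-0.1,-10,0,0,0],[-3.4,-0.1,-12.5,0,0,0],[-3.4,-0.1,-14,0,0,0],[-3.4,-0.1,-14.4,0,0,0],[-3.4,-0.1,-14.4,0,0,0]]' 40
python3 -m inch '[[0,0,0,0,0,0],[0,0,0,0,0,0],[0,0,0,0,0,0],[0,0,0,0,0,0],[0,0,0,0,0,0],[0,0,0,0,0,0],[0,0,0,0,0,0],[0,0,0,0,0,0]]' 130
python3 -m inch '[[0,0,0.4,0,0,0],[0,0,0.9,0,0,0],[-0.2,0,1,0,0,0],[-0.45,0,1,0,0,0],[-0.45,0,0.6,0,0,0],[-0.45,0,0.2,0,0,0],[-0.45,0,0,0,0,0],[-0.45,0,0,0,0,0]]'
python3 -m inch '[[0,0,0,0,0,0],[0,0,0,0,0,0],[0,0,0,0,0,0],[0,0,0,0,0,0],[0,0,1,0,0,0],[0,0,4,0,0,0],[0,0,8,0,0,0],[2,-3,14,0,0,0]]' 40
python3 lid.py w16
```

```text
clock: 80.25
position: [0.5793, 0.1916, 0.0039]
ee_rot: [-0.067, -3.134, -0.003]
force: [0.8, 0.8, -0.3]
gripper_width: 0.0793
clock: 81.25
position: [0.5795, 0.1916, 0.0041]
ee_rot: [-0.067, -3.134, -0.004]
force: [-0.1, -0.8, 5.9]
gripper_width: 0.0555
clock: 82.25
position: [0.5749, 0.1916, 0.0039]
ee_rot: [-0.067, -3.134, -0.003]
force: [-1.1, 0.9, 0.2]
gripper_width: 0.0552
clock: 83.25
position: [0.5915, 0.1665, 0.1389]
ee_rot: [-0.061, -3.133, -0.004]
force: [0.4, 0.2, -0.3]
gripper_width: 0.0792
hole [0.5738 0.1008 0.01  ]
wh [ 277  161   57   57 2576] [0.5768 0.1913 0.022 ]
wh [ 278  249   54   49 2032] [0.6652 0.1892 0.022 ]
wh [ 205  251   40   48 1318] [0.6641 0.1053 0.022 ]
```

```bash
python3 -m inch '[[-3,-0.5,1,0,0,1],[-6,-1,1,0,0,2],[-9,-1.5,1,0,0,3],[-12,-2,1,0,0,4],[-14,-2.5,1,0,0,6],[-16.2,-2.9,1,0,0,7],[-16.2,-2.9,1,0,0,7],[-16.2,-2.9,1,0,0,7]]' 80
python3 - <<'E'
from h import *
im,p=snap('wrist','w17');res([.4295,.1371,.044],[0,0,-1],[-.09,.996,0])
q=proj(p,[.4295,.1371,.082],True);print(q)
u,v=q.astype(int);h=cv2.cvtColor(im,cv2.COLOR_RGB2HSV)[v-45:v+45,u-45:u+45]
for r0 in range(0,90,6):print(' '.join(f'{a}/{b}' for a,b in zip(h[r0,::9,1],h[r0,::9,2])))
E
```

```text
clock: 84.3
position: [0.4363, 0.1325, 0.1573]
ee_rot: [-0.12, 3.136, 0.006]
force: [0.1, 0.3, 0.1]
gripper_width: 0.0647
shift [ -0.68   0.46 -11.32] turn [-0.2  0.1  0.8] q [-0.34  0.16 -0.03  2.06  0.    0.92  1.28]
[286.15547679 207.26914692]
9/146 8/129 11/145 11/138 8/125 9/148 6/121 11/141 8/128 10/129
6/135 8/134 16/128 6/119 11/121 8/126 6/129 11/120 10/129 8/130
8/157 8/136 5/145 9/120 10/130 7/149 14/92 13/96 13/100 8/92
14/110 13/80 15/103 19/94 18/113 18/87 19/110 19/94 18/114 11/90
10/124 18/87 15/100 13/96 12/82 17/59 5/96 8/130 9/136 12/87
7/115 20/130 6/84 20/166 15/86 33/93 11/97 10/134 9/85 19/147
8/130 14/143 11/92 20/169 14/91 31/116 10/98 13/96 8/90 22/140
14/88 20/138 17/90 20/165 19/93 32/113 14/94 21/110 16/156 17/136
2/123 19/148 6/139 18/173 9/138 29/106 9/149 7/138 11/141 15/136
7/137 7/138 8/129 14/128 10/129 18/112 9/140 9/147 5/143 8/132
6/136 2/134 4/137 12/133 4/130 28/110 7/137 14/146 14/150 9/141
9/137 10/146 12/155 9/136 11/136 9/141 10/127 5/142 4/143 8/157
4/143 9/138 11/137 7/144 7/141 12/144 9/145 10/148 4/140 10/153
6/134 6/139 4/144 9/148 7/137 9/141 15/133 9/142 5/143 7/146
6/136 2/145 14/144 10/151 9/146 10/133 4/130 11/134 9/148 13/137
```

Run:
```python
from h import *
im=cv2.cvtColor(cv2.imread('pics/w17.png'),cv2.COLOR_BGR2RGB);p=camera_params('wrist')
h=cv2.cvtColor(cv2.GaussianBlur(im,(3,3),0),cv2.COLOR_RGB2HSV)
m=((h[:,:,1]>25)&(h[:,:,2]<130)).astype(np.uint8);m[:150]=0;m[260:]=0;m[:,:230]=0;m[:,340:]=0
n,l,st,c=cv2.connectedComponentsWithStats(m)
for k in range(1,n):
    if st[k][4]>40:
        print(st[k],c[k],cv2.fitEllipse(np.argwhere(l==k)[:,::-1].astype(np.float32)))
        for e in(0,1): print(onz(p,st[k][0]+st[k][2]/2,st[k][1]+e*st[k][3],.082,fray).round(4))
        print(onz(p,*c[k],.08,fray).round(4))
```

```text
[281 190  10  34 210] [285.47619048 207.57619048] ((285.2960510253906, 206.61497497558594), (8.648344993591309, 31.691070556640625), 178.00473022460938)
[0.4147 0.1358 0.082 ]
[0.4441 0.1382 0.082 ]
[0.4302 0.1366 0.08  ]
```

```bash
python3 -m inch '[[-0.3,0.2,-1.5,0,0,0.5],[-0.7,0.4,-3,0,0,0.8],[-0.7,0.4,-5,0,0,0.8],[-0.7,0.4,-7,0,0,0.8],[-0.7,0.4,-9,0,0,0.8],[-0.7,0.4,-10.5,0,0,0.8],[-0.7,0.4,-11.3,0,0,0.8],[-0.7,0.4,-11.3,0,0,0.8]]'
python3 -m inch '[[0,0,0,0,0,0],[0,0,0,0,0,0],[0,0,0,0,0,0],[0,0,0,0,0,0],[0,0,0,0,0,0],[0,0,0,0,0,0],[0,0,0,0,0,0],[0,0,0,0,0,0]]' 255
python3 -m inch '[[0,0,0.5,0,0,0],[0,0,1,0,0,0],[0,0,2,0,0,0],[0,0,3,0,0,0],[0,0,4,0,0,0],[0,0,5,0,0,0],[0,0,6,0,0,0],[0,0,7,0,0,0]]'
```

```text
clock: 85.35
position: [0.4291, 0.1364, 0.0438]
ee_rot: [-0.142, 3.137, 0.005]
force: [0.5, -0.9, 0.7]
gripper_width: 0.0643
clock: 86.35
position: [0.429, 0.1364, 0.0437]
ee_rot: [-0.142, 3.137, 0.005]
force: [-0.6, 0.1, 3.1]
gripper_width: 0.0094
clock: 87.35
position: [0.429, 0.1364, 0.1144]
ee_rot: [-0.142, 3.137, 0.005]
force: [0.2, -0.4, -5.0]
gripper_width: 0.0099
```

```bash
python3 -m inch '[[0.3,3,0.5,0,0,-10],[0.8,6,1,0,0,-20],[1.3,9,1,0,0,-30],[1.8,12,1,0,0,-40],[2.3,15,1,0,0,-50],[2.8,18,1,0,0,-60],[3.3,22,1,0,0,-70],[3.8,25.2,1,0,0,-80]]'
python3 - <<'E'
from h import *
s=telemetry.read_state();print(s['position'],R.from_rotvec(s['ee_rot']).as_matrix().round(2)[:,1])
im,p=snap('wrist','w18');im2,p2=snap('top','t6')
g=cv2.cvtColor(im2,cv2.COLOR_RGB2HSV);b=(g[:,:,2]>150)&(g[:,:,1]<30)
b=b.astype(np.uint8);b[:205]=0;b[325:]=0;b[:,:112]=0;b[:,205:]=0
ys,xs=np.nonzero(b);a=[xs.min(),xs.max(),ys.min(),ys.max()];print(a,onz(p2,a[0],a[2],.026),onz(p2,a[1],a[3],.026))
E
```

```text
clock: 88.35
position: [0.4668, 0.39, 0.1246]
ee_rot: [1.913, 2.488, 0.002]
force: [0.8, -0.2, -4.2]
gripper_width: 0.0097
[0.46675013 0.38996932 0.1246326 ] [0.97 0.26 0.  ]
[np.int64(115), np.int64(194), np.int64(212), np.int64(324)] [0.62086325 0.51390049 0.026     ] [0.30036795 0.27805077 0.026     ]
```

```bash
python3 -m inch '[[0,0,-1,0,0,-8],[0,0,-2,0,0,-15],[0,0,-3.5,0,0,-15],[0,0,-5,0,0,-15],[0,0,-6.2,0,0,-15],[0,0,-7,0,0,-15],[0,0,-7.5,0,0,-15],[0,0,-7.6,0,0,-15]]'
python3 -m inch '[[0,0,-0.05,0,0,0],[0,0,-0.1,0,0,0],[0,0,-0.15,0,0,0],[0,0,-0.2,0,0,0],[0,0,-0.25,0,0,0],[0,0,-0.25,0,0,0],[0,0,-0.25,0,0,0],[0,0,-0.25,0,0,0]]'
```

```text
clock: 89.45
position: [0.4661, 0.3921, 0.0482]
ee_rot: [2.218, 2.221, 0.003]
force: [0.6, -0.0, -5.3]
gripper_width: 0.0096
clock: 90.45
position: [0.4661, 0.3922, 0.0458]
ee_rot: [2.218, 2.221, 0.003]
force: [-0.2, 0.2, -2.6]
gripper_width: 0.0099
```

Nearly down (the load is coming off). Ease down, release, and rise.

```bash
python3 -m inch '[[0,0,-0.05,0,0,0],[0,0,-0.1,0,0,0],[0,0,-0.1,0,0,0],[0,0,-0.1,0,0,0],[0,0,-0.1,0,0,0],[0,0,-0.1,0,0,0],[0,0,-0.1,0,0,0],[0,0,-0.1,0,0,0]]'
python3 -m inch '[[0,0,0,0,0,0],[0,0,0,0,0,0],[0,0,0,0,0,0],[0,0,0,0,0,0],[0,0,1.5,0,0,0],[0,0,5,0,0,0],[0,0,9,0,0,0],[0,0,14,0,0,0]]' 180
python3 -m inch '[[0,0,1,0,0,0],[-1,-2,3,0,0,0],[-3,-7,5,0,0,0],[-4,-12,5,0,0,0],[-5,-18,5,0,0,0],[-6,-24,5,0,0,0],[-6,-28,5,0,0,0],[-6,-30,5,0,0,0]]' 0
python3 - <<'E'
from h import *
im,p=snap('top','t7');im1,p1=snap('side','s7')
g=cv2.cvtColor(im,7);m=(g>135).astype(np.uint8)
n,l,st,c=cv2.connectedComponentsWithStats(m)
for k in range(1,n):
    if 150<st[k][4]<500:
        print(st[k],onz(p,*c[k],.022).round(4))
        e=cv2.fitEllipse(np.argwhere(l==k)[:,::-1].astype(np.float32));print('   axes',np.round(e[1],1))
# side lid ellipses
g1=cv2.cvtColor(im1,7);n,l,st,c=cv2.connectedComponentsWithStats((g1>165).astype(np.uint8))
for k in range(1,n):
    if 60<st[k][4]<900:
        e=cv2.fitEllipse(np.argwhere(l==k)[:,::-1].astype(np.float32));print('side',st[k],np.round(e[1],1),round(e[2]),onz(p1,*c[k],.022).round(3))
# rack in tray: dark pixels within tray floor
h=cv2.cvtColor(im,cv2.COLOR_RGB2HSV)
mm=((h[:,:,2]<150)).astype(np.uint8)
a=[proj(p,X) for X in([.58,.47,.03],[.36,.31,.03])];print(a)
u0,u1=int(a[0][0]),int(a[1][0]);v0,v1=int(a[0][1]),int(a[1][1])
ys,xs=np.nonzero(mm[v0:v1,u0:u1]);print('rack px',np.percentile(xs+u0,[2,50,98]),np.percentile(ys+v0,[2,50,98]),len(xs))
for y,x in((np.percentile(ys,50)+v0,np.percentile(xs,50)+u0),):print(onz(p,x,y,.03))
E
```

```text
clock: 91.45
position: [0.4663, 0.3923, 0.0454]
ee_rot: [2.218, 2.221, 0.004]
force: [-2.3, -1.8, 9.3]
gripper_width: 0.01
clock: 92.45
position: [0.466, 0.3921, 0.1874]
ee_rot: [2.218, 2.221, 0.003]
force: [0.8, -0.6, -0.4]
gripper_width: 0.0276
clock: 93.45
position: [0.4056, 0.09, 0.2377]
ee_rot: [2.221, 2.219, 0.004]
force: [0.4, 0.7, -0.5]
gripper_width: 0.0937
[441  34  14  42 218] [ 1.083  -0.4763  0.022 ]
   axes [10.5 30.8]
[464 158   7  66 177] [ 0.6668 -0.5054  0.022 ]
   axes [ 2.6 63.4]
[218 186  19  20 298] [0.6641 0.1886 0.022 ]
   axes [15.8 16.1]
[249 186  19  19 270] [0.6649 0.1002 0.022 ]
   axes [14.5 16.1]
[339 210  29  11 174] [ 0.6008 -0.1783  0.022 ]
   axes [ 8. 24.]
[217 216  19  20 306] [0.5761 0.1912 0.022 ]
   axes [16.  16.3]
[469 226   8  88 220] [ 0.4398 -0.5052  0.022 ]
   axes [ 2.7 82.2]
[454 230  16  47 374] [ 0.492  -0.4778  0.022 ]
   axes [11.1 39.8]
[ 97 274  17  23 176] [0.4134 0.5376 0.022 ]
   axes [13.2 20. ]
[428 282  21  32 456] [ 0.3641 -0.4041  0.022 ]
   axes [16.6 25. ]
[171 284  25  33 170] [0.3509 0.2974 0.022 ]
   axes [35.7 59.9]

[... 1875 characters left out ...]
 102] [ 4.3 21.3] 98 [0.36  0.4   0.022]
side [113 354  88  21 370] [ 6.7 80.4] 101 [0.749 0.537 0.022]
side [205 369 102  30 428] [ 7.3 98.2] 103 [0.552 0.536 0.022]
side [156 375  47  12 182] [10.4 41. ] 99 [0.695 0.565 0.022]
side [204 381  45  15 176] [ 4.9 40. ] 104 [0.595 0.56  0.022]
side [313 385  40  11 129] [ 4.9 36.2] 100 [0.364 0.506 0.022]
side [354 385  13  11 110] [ 8.8 10.8] 105 [0.308 0.489 0.022]
side [251 392  78  22 352] [ 5.1 75.2] 102 [0.445 0.56  0.022]
side [312 397  40  12 136] [ 5.4 36. ] 101 [0.358 0.537 0.022]
[array([129.03679263, 225.5270857 ]), array([182.72779655, 302.43281387])]
rack px [135. 153. 176.] [241. 280. 300.] 1299
[0.42351424 0.3957629  0.03      ]
```

```bash
python3 -m inch '[[3,0,-1,0,0,11],[6,0,-2,0,0,22],[10,0,-3,0,0,33],[14,0,-4,0,0,44],[18,0.3,-5,0,0,55],[22,0.6,-6,0,0,66],[25,0.9,-7,0,0,77],[25.8,0.9,-7.5,0,0,88]]' 40
python3 -m inch '[[0,0,0,0,0,4],[0,0,0,0,0,4],[0,0,0,0,0,4],[0,0,0,0,0,4],[0,0,0,0,0,4],[0,0,0,0,0,4],[0,0,0,0,0,4],[0,0,0,0,0,4]]'
python3 lid.py w19; python3 -c "
from h import *
res([.664,.099,.004],[0,0,-1],[.038,.999,0])"
```

```text
clock: 94.55
position: [0.6645, 0.1006, 0.1609]
ee_rot: [-0.098, -3.138, -0.005]
force: [-0.7, -0.4, 0.1]
gripper_width: 0.0793
clock: 95.55
position: [0.6646, 0.1006, 0.1609]
ee_rot: [0.011, -3.14, -0.005]
force: [0.1, 0.1, -1.0]
gripper_width: 0.0794
hole [0.5734 0.1008 0.01  ]
wh [ 341   91   54   54 2216] [0.5774 0.1899 0.022 ]
wh [ 252  173   53   53 2185] [0.6643 0.0987 0.022 ]
wh [ 337  176   52   51 2014] [0.6655 0.1884 0.022 ]
shift [ -0.05  -0.16 -15.69] turn [-0.2 -0.1 -2.6] q [-0.33  0.54  0.2   1.52 -0.12  1.09  1.47]
```

```bash
python3 -m inch '[[0,-0.1,-2,0,0,-2.6],[0,-0.1,-5,0,0,-2.6],[0,-0.1,-8,0,0,-2.6],[0,-0.1,-11,0,0,-2.6],[0,-0.1,-13.5,0,0,-2.6],[0,-0.1,-15,0,0,-2.6],[0,-0.1,-15.7,0,0,-2.6],[0,-0.1,-15.7,0,0,-2.6]]'
python3 -m inch '[[0,0,0,0,0,0],[0,0,0,0,0,0],[0,0,0,0,0,0],[0,0,0,0,0,0],[0,0,0,0,0,0],[0,0,0,0,0,0],[0,0,0,0,0,0],[0,0,0,0,0,0]]' 130
python3 -m inch '[[0,0,0.4,0,0,0],[0,0,0.9,0,0,0],[-0.1,0,1,0,0,0],[-0.25,0,1,0,0,0],[-0.25,0,0.6,0,0,0],[-0.25,0,0.2,0,0,0],[-0.25,0,0,0,0,0],[-0.25,0,0,0,0,0]]'
python3 -m inch '[[0,0,0,0,0,0],[0,0,0,0,0,0],[0,0,0,0,0,0],[0,0,0,0,0,0],[0,0,1,0,0,0],[0,0,4,0,0,0],[0,0,9,0,0,0],[0,0,15,0,0,0]]' 40
python3 lid.py w20
python3 -m inch '[[-2,0,1,0,0,0],[-6,0,2,0,0,0],[-10,0,3,0,0,0],[-14,0,3,0,0,0],[-18,0,3,0,0,0],[-22,0,3,0,0,0],[-26,0,3,0,0,0],[-28,0,3,0,0,0]]' 0
python3 - <<'E'
from h import *
im,p=snap('top','t9');im1,p1=snap('side','s9')
h=cv2.cvtColor(im,cv2.COLOR_RGB2HSV);h1=cv2.cvtColor(im1,cv2.COLOR_RGB2HSV)
for X in([.466,.392,.082],[.466,.392,.084],[.466,.42,.01],[.53,.392,.05],[.40,.392,.05]):
    for n,P,H in(('top',p,h),('side',p1,h1)):
        u,v=proj(P,X).round().astype(int);print(X,n,(u,v),H[v-1:v+2,u-1:u+2,1:].mean((0,1)).round(0))
# dark grip in both views
for n,P,H,b in(('top',p,h,(225,300,130,190)),('side',p1,h1,(300,385,240,360))):
    w=H[b[0]:b[1],b[2]:b[3]];m=((w[:,:,2]<110)&(w[:,:,1]>20)).astype(np.uint8)
    k,l,st,c=cv2.connectedComponentsWithStats(m)
    for i in range(1,k):
        if st[i][4]>12:q=c[i]+[b[2],b[0]];print(n,st[i],q.round(1),onz(P,*q,.07).round(3))
# beaker tops
g=cv2.cvtColor(im,7);k,l,st,c=cv2.connectedComponentsWithStats((g>135).astype(np.uint8))
for X in([.65,-.072,.215],[.633,-.25,.215]):
    u,v=proj(p,X).round().astype(int);i=l[v,u];print('beaker',i,st[i],c[i].round(1))
E
```

```text
clock: 96.6
position: [0.6646, 0.0996, 0.0039]
ee_rot: [-0.06, -3.139, -0.005]
force: [-0.5, -0.5, 0.2]
gripper_width: 0.0794
clock: 97.6
position: [0.6649, 0.0996, 0.0043]
ee_rot: [-0.061, -3.14, -0.006]
force: [-1.0, 0.3, 5.6]
gripper_width: 0.0554
clock: 98.6
position: [0.6622, 0.0996, 0.0043]
ee_rot: [-0.061, -3.139, -0.006]
force: [-2.4, -1.1, 4.1]
gripper_width: 0.055
clock: 99.6
position: [0.6617, 0.0995, 0.156]
ee_rot: [-0.061, -3.138, -0.005]
force: [0.2, 0.1, 0.9]
gripper_width: 0.0794
hole [0.5733 0.1008 0.01  ]
wh [ 340   89   54   54 2278] [0.5768 0.1904 0.022 ]
wh [ 254  174   54   54 2257] [0.6619 0.1001 0.022 ]
wh [ 338  175   53   52 2088] [0.665  0.1876 0.022 ]
clock: 100.65
position: [0.3838, 0.0997, 0.1957]
ee_rot: [0.06, 3.133, 0.01]
force: [0.7, 0.3, 1.2]
gripper_width: 0.0942
[0.466, 0.392, 0.082] top (np.int64(150), np.int64(264)) [24. 99.]
[0.466, 0.392, 0.082] side (np.int64(300), np.int64(324)) [ 20. 136.]
[0.466, 0.392, 0.084] top (np.int64(149), np.int64(264)) [23. 99.]
[0.466, 0.392, 0.084] side (np.int64(300), np.int64(324)) [ 20. 136.]
[0.466, 0.42, 0.01] top (np.int64(147), np.int64(265)) [ 16. 102.]
[0.466, 0.42, 0.01] side (np.int64(296), np.int64(355)) [  6. 216.]
[0.53, 0.392, 0.05] top (np.int64(154), np.int64(242)) [ 10. 125.]
[0.53, 0.392, 0.05] side (np.int64(273), np.int64(329)) [  9. 169.]
[0.4, 0.392, 0.05] top (np.int64(152), np.int64(288)) [ 10. 154.]
[0.4, 0.392, 0.05] side (np.int64(327), np.int64(340)) [  5. 216.]
top [16 37 11  4 24] [150.7 263.7] [0.467 0.392 0.07 ]
side [40  0 10  2 13] [284.8 300.4] [0.524 0.308 0.07 ]
side [58 27  4 11 27] [299.6 332.3] [0.463 0.405 0.07 ]
beaker 259 [ 301  153   82   51 1946] [332.7 175.7]
beaker 279 [ 341  175   93   36 1283] [387.7 194.8]
```

Run:
```python
from h import *
for n in('top','side'):
    p=camera_params(n);g=cv2.imread(f'pics/{n[0]}9.png',0)
    for t in(165,180,190,200):
        k,l,st,c=cv2.connectedComponentsWithStats((g>t).astype(np.uint8))
        for j,T in(('peg1',[.6592,-.0719,.211]),('peg3',[.6422,-.2495,.211])):
            u,v=proj(p,T)
            for i in range(1,k):
                if 60<st[i][4]<700 and np.hypot(*(c[i]-[u,v]))<14:print(n,t,j,st[i],(c[i]-[u,v]).round(1))
```

```text
side 165 peg1 [270 171  17  11 101] [5.4 2.3]
side 165 peg3 [289 145  14   9  90] [ 1.9 -0.2]
side 180 peg1 [273 171  13  10  70] [5.7 2. ]
side 180 peg3 [289 145  13   9  74] [ 1.9 -0.3]
side 190 peg3 [290 145  12   8  61] [ 1.9 -0.4]
```

Run:
```python
import cv2,numpy as np
a=cv2.imread('pics/s2.png',0).astype(int);b=cv2.imread('pics/s9.png',0).astype(int)
d=np.abs(a-b)[160:205,258:290];print((d>25).sum(),d.mean().round(1))
for v in(166,172,178,186,194):print(v,a[v,260:290:2],b[v,260:290:2])
```

```text
163 12.6
166 [117 113 114 114 113 111 108 105  99  97  67  24  21  61 138] [122 124 127 128 127 126 119 107 103 100  69  25  22  73 138]
172 [124 113 113 120 186 210 210 210 208 208 206 161 112 124 139] [129 123 126 127 127 125 159 186 187 187 170 118 102 119 134]
178 [121 103 115 130 142 145 143 143 148 159 146 114 111 130 139] [130 107 115 129 165 162 159 157 163 183 186 186 187 171 135]
186 [ 88 105 121 140 138 133 129 125 119 109  95 114 112 141 161] [119 166 153 144 155 145 145 134 116 120 115 116 115 139 156]
194 [128 112 104 138 137 131 125 118 109 109 113 105 110  94 114] [130 110 128 143 136 128 120 109 110 113 115 107 114  96 117]
```

Run:
```python
import cv2,numpy as np
from h import *
p=camera_params('side')
for f in('s2','s3','s7','s9'):
    g=cv2.imread(f'pics/{f}.png',0)
    for T in([.6592,-.0719,.211],[.6422,-.2495,.211]):
        u,v=proj(p,T).astype(int);w=cv2.GaussianBlur(g,(3,3),0)[v-10:v+22,u-12:u+18]
        m=w>(170);ys,xs=np.nonzero(m);print(f,m.sum(),(xs.mean()-12).round(1) if m.any() else '',(ys.mean()-10).round(1) if m.any() else '',w.max())
g=[cv2.imread(f'pics/{f}.png',0)[158:225,255:300] for f in('s3','s9')]
for v in range(0,60,4):print(v+158,g[0][v,::3],g[1][v,::3])
im=cv2.imread('pics/s9.png')
```

```text
s2 106 2.1 -0.0 210
s2 0   162
s3 130 3.4 1.5 220
s3 104 2.6 -0.1 216
s7 77 6.0 2.6 185
s7 78 2.6 -0.2 193
s9 79 5.9 2.5 187
s9 83 2.3 -0.3 204
158 [144 147 123 133 133 132 129 116 103 117 137 149 138 133 125] [140 143 119 129 129 128 124 111 100 113 132 144 122 115 108]
162 [149 146 123 132 132 131 127 108 102  54  38 142 137 117 114] [145 142 120 127 129 127 124 104  99  52  37 138 128 101 100]
166 [156 154 125 131 131 130 115 106  96  26  34 143 133 125 125] [151 150 121 127 128 126 110 103  93  25  34 138 129 111 118]
170 [168 155 125 129 152 220 220 218 187 107 108 156 136 135 135] [163 150 121 126 127 125 134 159 136  99 102 145 130 126 127]
174 [169 166 125 129 145 214 221 220 218 214 112 148 148 152 156] [164 161 120 125 126 148 176 187 187 186 109 135 134 138 142]
178 [163 163 107 121 148 153 152 157 165 121 120 148 146 153 154] [159 158 103 115 155 162 158 163 185 186 186 135 133 139 140]
182 [163 146  99 128 150 139 143 134 123 113 124 167 172 163 168] [159 142  97 134 157 151 155 147 134 129 127 154 158 150 154]
186 [155 133  94 127 151 140 134 126 106 121 124 170 166 172
[... 263 characters left out ...]
149 100 120 128 140 128 114 110 114 107 103 117 113 125 161]
198 [160 189 107 115 119 120 119 142 196 132 149 197 197 198 194] [156 183 103 109 116 117 116 138 190 128 145 192 192 192 178]
202 [167 130 193 160 122 125 204 203 206 164 161 202 200 201 202] [162 126 189 157 118 121 198 197 199 160 156 196 194 196 188]
206 [120 173 201 123 120 124 159 190 205 128 197 203 203 208 153] [117 167 195 119 117 120 154 186 200 124 192 198 197 192 139]
210 [127 175 204 205 209 207 207 207 198 120 123 156 195 157  91] [123 170 197 199 203 201 201 201 191 119 129 158 190 151  88]
214 [127 165 206 209 207 207 206 206 132 154 199 200 158  85 151] [124 159 199 202 201 200 200 200 129 158 203 204 159  82 146]
```

Run:
```python
import cv2,numpy as np
from h import *
p=camera_params('top');q=camera_params('side');pz=np.array([-.498,.0458,.866]);T=np.array([.6592,-.0719,.211])
for k in(.004,-.066,-.105):print(k,'top',proj(p,T+k*pz).round(1),'side',proj(q,T+k*pz).round(1))
for f in('t3','t9'):
    g=cv2.imread(f'pics/{f}.png',0);print(f)
    for v in range(164,200,2):print(v,g[v,302:336:2])
g=cv2.imread('pics/s9.png',0);print('s9')
for v in range(164,204,2):print(v,g[v,256:292:2])
```

```text
0.004 top [318.5 182.2] side [274.1 172.6]
-0.066 top [318.7 174.2] side [263.7 188.2]
-0.105 top [318.9 170.1] side [258.1 196.6]
t3
164 [133 149 152 154 154 154 154 155 156 157 158 159 158 155 153 152 153]
166 [134 151 153 153 154 153 155 155 156 157 158 156 152 152 152 156 160]
168 [134 152 150 149 154 155 155 156 149 154 153 151 151 154 158 159 159]
170 [133 131 158 158 157 156 156 132 126 141 147 150 153 153 152 151 153]
172 [140 106 121 129 133 137 133 109 121 135 140 144 148 150 152 152 154]
174 [145  95  70 135 141 109 140 165 171 170 159 124 118 115 117 116 117]
176 [141  89  74 131 128 159 177 177 177 177 178 172 156 157 156 156 154]
178 [ 86  76  78  79 144 178 176 176 176 176 176 177 179 159 156 158 157]
180 [ 54  73  78  82 171 176 176 176 176 176 177 176 177 163 155 155 156]
182 [ 72  62  65 106 178 175 176 175 176 176 176 175 176 164 155 156 156]
184 [132 121 120 143 176 176 176 176 176 175 176 175 176 165 156 157 157]
186 [145 153 155 144 172 176 175 175 175 175 175 176 178 157 156 158 157]
188 [114 118 137 119 143 177 175 175 175 175 175 176 171 155 155 157 156]
190 
[... 2563 characters left out ...]
86 [154 131 119 166 153 144 155 145 145 134 116 120 115 116 115 139 156 153]
188 [149 133 133 159 157 150 148 147 125 130 125 115 113 145 116 142 163 157]
190 [157 146 112 157 157 154 143 132 133 124 109  98 131 150 116 144 163 162]
192 [150 121 106 140 154 150 143 133 114 112 108 117 117 117 117 155 172 147]
194 [146 100 130 110 128 143 136 128 120 109 110 113 115 107 114  96 117 110]
196 [145 127 123 103  99 117 125 121 112 110 113 127 157  76  74  72 156 178]
198 [157 183 115 101 109 116 116 117 116 118 138 166 190 128 106 183 192 192]
200 [184 151 129 159 119 117 117 116 130 189 197 196 196 169 120 191 195 193]
202 [153 126 182 193 157 117 116 121 191 198 197 198 199 160 120 193 196 194]
```

Run:
```python
from h import *
p=camera_params('top');q=camera_params('side')
def tri(a,b):
    d1,d2=ray(p,*a),ray(q,*b);d1/=np.linalg.norm(d1);d2/=np.linalg.norm(d2)
    A=np.c_[d1,-d2];t=np.linalg.lstsq(A,q['eye']-p['eye'],rcond=None)[0]
    x,y=p['eye']+t[0]*d1,q['eye']+t[1]*d2;return (x+y)/2,np.linalg.norm(x-y)
for n,a,b in(('t3',(318.5,183),(276.8,175)),('t9',(320.3,190),(278.5,176.5))):print(n,tri(a,b))
pz=np.array([-.498,.0458,.866]);T=np.array([.6592,-.0719,.211])
for dev in(-20,-10,0,10,20):
    ax=R.from_rotvec(np.radians(dev)*np.array([.0915,.9958,0])).apply(pz)  # + dev = toward vertical
    e=T+.004*ax
    print(dev,ax.round(2),'end',e.round(3),proj(p,e).round(1),proj(q,e).round(1),'mouth',proj(p,T-.066*ax).round(1),proj(q,T-.066*ax).round(1))
g=cv2.imread('pics/t9.png',0);g3=cv2.imread('pics/t7.png',0)
print('peg3 t9');T3=[.6422,-.2495,.211];print(proj(p,T3))
for v in range(172,206,2):print(v,g[v,372:406:2])
```

```text
t3 (array([ 0.65294572, -0.07248444,  0.2073245 ]), np.float64(0.007457643132051406))
t9 (array([ 0.6423326 , -0.07593592,  0.20035644]), np.float64(0.005047536029145748))
-20 [-0.76  0.07  0.64] end [ 0.656 -0.072  0.214] [318.5 182.7] [274.5 172.9] mouth [319.4 166.5] [258.2 183. ]
-10 [-0.64  0.06  0.77] end [ 0.657 -0.072  0.214] [318.5 182.5] [274.3 172.7] mouth [319.1 170.2] [260.8 185.8]
0 [-0.5   0.05  0.87] end [ 0.657 -0.072  0.214] [318.5 182.2] [274.1 172.6] mouth [318.7 174.2] [263.7 188.2]
10 [-0.34  0.03  0.94] end [ 0.658 -0.072  0.215] [318.5 182. ] [273.9 172.4] mouth [318.4 178.4] [266.9 190.2]
20 [-0.17  0.02  0.98] end [ 0.659 -0.072  0.215] [318.5 181.7] [273.7 172.3] mouth [318.1 182.7] [270.2 191.6]
peg3 t9
[388.757216   186.98839735]
172 [111 109 108 108 107 108 108 108 107 106 107 105 104  87  76  89  91]
174 [144 139 136 133 135 135 111 121 116 112 109 111 108  90  75  93  96]
176 [141 144 145 147 147 120 111 132 147 151 149 150 146 141  81  86  96]
178 [137 135 136 128 110 102 110 124 129 138 125 122 129 133 102 115 132]
180 [156 156 158 144  97  97 136 15
[... 226 characters left out ...]
2 162 162 162 163 154 124 140 136]
188 [137 138 133  88 158 162 162 162 161 162 162 163 163 157 124 139 134]
190 [107 106 105  85 157 162 162 162 162 162 162 162 163 156 136 136 133]
192 [119 139 139 134 155 162 162 161 161 161 162 162 163 148 135 135 134]
194 [155 157 157 156 142 159 162 161 162 162 162 163 160 138 135 139 139]
196 [155 155 154 154 151 151 160 162 161 162 161 158 129 134 133 132 135]
198 [155 155 155 155 154 153 151 154 157 156 156 120 117 131 128 134 135]
200 [157 157 155 156 156 155 155 153 153 152 146  96 118 125 121 129 138]
202 [153 152 153 152 153 151 151 151 148 149 144  95 131 120 119 120 132]
204 [154 154 153 152 151 151 149 148 147 147 146 102 139 120 121 118 122]
```

```bash
python3 -c "
from h import *
print(job.close_job())"
```

```text
the job is handed in; nothing more can be done
None
```

I did the job in the order asked and handed it in at about 101 s. The job reports no verdict, so this rests on my own last checks. Two beakers and three lids were in the scene.

**What I did**
- **Beakers:** both are hung, on peg 1 and peg 3.
- **Lids:** all three are out of the rack and were released top up, in both far pockets and the near-left one. I re-centred two of them by hand-over: the far-right lid twice and the near-left lid once.
- **Wire rack:** it is empty and standing near the middle of the instrument tray. I lowered it until it touched the floor (about 9 N) and then released it.

**Last checks**
- **Lid positions:** the wrist camera put each lid within about 2 mm of its pocket centre, and they look flat and round. I estimated the far-right pocket from the other holes, because its lid covered it.
- **Far-right lid:** before its last 2.5 mm nudge, the top and side cameras put it about 4 mm off and the wrist camera 1–2 mm off. After the nudge I checked it only with the wrist camera.
- **Rack:** its grip shows upright at the expected place in both the top and side views.
- **Peg 3 beaker:** the top and side views put its closed end within about 6 mm of the peg tip. I checked this only by pixel values, because I had used all 16 pictures.
- **Peg 1 beaker:** its pose changed some time between 29 s and 93 s, and I do not know why. It now hangs roughly parallel to the peg, about 2 cm lower and towards the robot. My rough two-view estimate still has it fully on, and it did not move between the last two pictures.

**Fingertip mismatch:** the fingertips seemed to end about 3 cm short of the stated tip length. My first lid grip was therefore on its upper edge, so I gripped the other lids lower.

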